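Swap the shaft on the run-out stand

ROBOT

A 6-joint arm with a two-finger parallel gripper is mounted at the origin on the work surface. World frame = base frame: x ahead of the robot, y to its left, z up, the work surface at z = 0. Lengths are in mm, angles in rad, forces in N, time in s.
With the tool pointing down it reaches from about 325 to 850 mm from the base axis. Payload 15.5 kg.
Tool frame: the origin (TCP) lies at the very end of the fingers, on their centre line; the grasp point (between the pads) lies 19 mm behind it; y points along the fingers, z is the direction in which the jaws open and shut, and the axes are right-handed (so a half turn about y gives the same grasp; the last joint's range is limited). The gripper opens to 91 mm and grips with 3 to 60 N. Pads are 32 mm wide; open, the fingers measure 118 mm over their backs; the gripper's body (76 mm by 178 mm) begins 60 mm behind the grasp point.
Start: joints at [-1.26, 0.494, 1.345, -0, 1.302, -0.096], TCP at [246.722, -574.242, 213.915] pointing down, gripper open.
Joint ranges: [-2.91, 2.91], [-0.82, 2.16], [0.22, 2.67], [-1.22, 4.37], [0.12, 2.79], [-3.08, 3.08]. Speed limits (rad/s): [1.89, 1.89, 2.57, 3.01, 3.01, 3.01].

INTERFACE

Orientations are given as a unit quaternion [w, x, y, z].
In Python, from workcell import telemetry, vision, job gives the robot as it stands.
- The arm moves only by the shell command python3 -m pendant 'ROWS' [FORCE]. ROWS is JSON, a list that holds one entry, the list of rows, each a list of 7 numbers: the shift along the tool's x, y, z in m, then the turn, a rotation vector about the tool's x, y, z in rad, then the closure, from 0 (fully open) to 1 (shut). A call has 1 to 10 rows; each row shifts and turns the commanded pose from where the row before left it, along the tool's axes as they then stand; what a row does not reach is not made up. A row lasts 1/10 s, in which the tool goes at most 50 mm and 8.59 degrees, less where a joint would pass 70% of its speed; a pose out of reach is approached as far as the arm can. A call is refused whole if a number of a shift passes 0.05 or a number of a turn 0.15, either way. A call with a gripper value outside its range is refused whole. The fingers move at their own pace and stop on an object; FORCE is the grip in N (left out, the last holds). Time passes only in rows, so rows that do not move let the fingers close. It gives the time, the measured TCP pose, the force and the opening at its end, in the units of the state.
- telemetry.sense(): the state, without advancing time (a new reading comes with each control period).
- vision.snapshot(name): name is "side" or "top"; returns a dict with "frame" (384x512x3 uint8, red, green, blue), "fx", "fy", "cx", "cy" (pixels), "extrinsics" (4x4, takes a point from world to camera coordinates). Camera axes: x right, y down, z forward; pixel columns grow to the right and rows downward; lengths in mm; the calibration is good to about 2 mm. A picture is of the moment at which its call begins. There is no depth.
- job.job_done(): hands the job in, once; it reports no verdict.
The state is a dict: "clock": time; "qpos": joint angles; "dq": joint speeds; "joint_efforts": joint torques, N m; "tcp_pos": TCP position; "ee_rot": TCP orientation; "contact_force": force on the tool from outside, world axes, zero at the start; "ft_torque": the same for the moment, N m; "width": finger opening in mm.
Only numpy, scipy, OpenCV 4.12 (cv2) and the standard library are available. Lean on these libraries where they do the work, as an engineer would, in place of code of your own. Each camera call takes 0.05 s, during which the arm holds its last target.

TASK

The plain shaft on the notched run-out stand has been checked: take it off and lay it squarely across both rails of the sloping rack, centred and resting against the stops at the low end. Then take the collared shaft from the timber cradle and lay it in both notches of the stand with its collar straight under the tip of the dial gauge. Set both shafts down gently, never dropping them, do not touch the gauge, and leave the bottle, tin, mug and jar standing where they are.

Things in the scene. Friction and masses are not known exactly. Their poses are not given: they have to be found in the camera images.
- stand: Run-out stand, fixed. Grey base 80 mm wide, 12 thick, local x -90 to +178. Two upright steel plates at x = -55 and +55, 12 mm thick, 50 wide, V notch (90 deg) on top: notch bottom 88 mm, arm tips 107 mm above the bench; open between the plates. Origin on the bench midway between the plates, z up, x along the shaft towards the gauge. Turned up to 110 deg.
- stand_seat (a point): Point on the stand 105 mm above the bench midway between the notches: the collared shaft's origin lies here when it is in place. Axes as the stand's.
- gauge: Dial gauge fixed on the stand, not to be touched. Origin and axes as the stand's. Post 14 mm across (foot 32, clamp 22) at local x = 160 mm, 212 high; a 10 mm arm at height 202 runs from it back to a dial 44 mm across, 20 thick (x 95 to 115, y -22 to +22, z 180 to 224 mm) with a plunger 8 mm across pointing down.
- gauge_tip (a point): Lower end of the gauge's plunger: stand's x = 105 mm, y = 0, 170 mm above the bench, 40 mm above the collar's rim once the shaft is in place. The dial overhangs the collar's place, so the collar cannot come straight down: it comes in from the side, under the tip and over the notch arms.
- rack: Sloping rack, fixed, dark steel: two rails at local x = -50 and +50, 12 mm wide, 120 long, sloping 12 deg down towards -y, rail top 85 mm above the bench at y = 0. A stop stands 26 mm above each rail at the low end. Open between the rails down to 8 mm cross strips. Origin on the bench under the middle; x across the rails (shaft lies along x), +y uphill. Any yaw.
- rack_seat (a point): Where the middle of the plain shaft's axis lies when it rests on the rails against the stops: local (0, -33.2, 92.2) mm in the rack's frame. Axes as the rack's.
- cradle: Timber cradle, fixed: base 140 x 50 x 8 mm, two notched blocks 16 mm thick at local x = -50 and +50, arms 44 mm above the bench, open between. The collared shaft starts in it, axis 42 mm above the bench, collar beyond the +x block. Origin on the bench under the middle, x along the shaft. Any yaw.
- collar_shaft: Loose steel shaft 24 mm in diameter, 200 mm long, with a collar 50 mm in diameter and 24 thick near one end; about 0.5 kg. Origin on its axis, x along it towards the collar: shaft from x = -80 to +120 mm, collar +93 to +117, centre of mass about x = +32. May be rolled about its axis. Starts in the cradle.
- collar_mid (a point): Centre of the collar, on the shaft's axis at its x = +105 mm.
- plain_shaft: Loose plain steel shaft 28 mm in diameter and 150 mm long, about 0.45 kg; origin at its middle on the axis, x along the axis. It may be rolled to any angle about its axis. It starts lying in the stand's notches, its axis 108 mm above the bench.
- oil_bottle: Bystander: grey bottle 66 mm across, 200 mm tall, standing close beside the stand, on either side of it, about 125 mm from the shaft's line. Origin at the centre of its underside.
- grease_tin: Bystander: metal tin 66 mm across, 70 mm tall, standing beside the stand on the side opposite the bottle. Origin at the centre of its underside.
- mug: Bystander: white mug 80 mm across, 90 mm tall, beyond the work. Origin at the centre of its underside.
- screw_jar: Bystander: glass jar with a steel lid, 70 mm across, 80 mm tall, beyond the work. Origin at the centre of its underside.
Not all that is in view belongs to the job. What is shaped like the plain_shaft but green or purple is not meant.

How it is judged (in metres and radians):
On the way:
1. the plain shaft lies released across both rails of the rack, against the stops (x of plain_shaft in the frame of rack_seat between -0.025 and 0.025 m and y of plain_shaft in the frame of rack_seat between -0.006 and 0.006 m and z of plain_shaft in the frame of rack_seat between -0.004 and 0.004 m and angle between the x axis of plain_shaft and the x axis of rack, either way round below 0.06 rad and linear speed of plain_shaft below 0.02 m/s and angular speed of plain_shaft below 0.2 rad/s and contact force between plain_shaft and the fingers below 0.05 N), for 0.2 s.
At the end, for the whole second after the job is handed in: Plain shaft at rest on both rails against the stops (25 mm along x, 6 mm y, 4 mm z from rack_seat, 0.06 rad); collared shaft at rest in both notches, collar under the tip (11 mm along x, 4 mm y and z from stand_seat, 13 mm from below the tip, 0.05 rad); both released (all of step 1 and x of collar_shaft in the frame of stand_seat between -0.011 and 0.011 m and y of collar_shaft in the frame of stand_seat between -0.004 and 0.004 m and z of collar_shaft in the frame of stand_seat between -0.004 and 0.004 m and angle between the x axis of collar_shaft and the x axis of stand, either way round below 0.05 rad and horizontal distance between collar_mid and gauge_tip below 0.013 m and linear speed of collar_shaft below 0.02 m/s and angular speed of collar_shaft below 0.2 rad/s and contact force between collar_shaft and the fingers below 0.05 N); the robot touches nothing.
It fails at once if the dial gauge is touched (over 1 N) (contact force between gauge and anything else above 1 N).
It fails at once if a shaft is dropped (moves faster than 0.75 m/s out of the fingers; a fall of about 30 mm) ((linear speed of collar_shaft above 0.75 m/s and contact force between collar_shaft and the fingers below 0.05 N) or (linear speed of plain_shaft above 0.75 m/s and contact force between plain_shaft and the fingers below 0.05 N)).
It fails at once if a bystander is shifted by over 20 mm or tipped (distance of any of oil_bottle, grease_tin, mug, screw_jar from where it was at the start of the episode above 0.02 m or angle between any of oil_bottle, grease_tin, mug, screw_jar's own z axis and vertical above 0.3 rad).
It also fails if it takes over 64 s, if anything falls off the work surface, if the arm or the gripper's body presses on something with over 40 N, if the wrist force passes 120 N, or if a joint passes its speed limit or range.

## Working session

There is one attempt and no reset: what is moved stays moved. The work goes in short steps, Python scripts to look and compute and a shell command to move; the robot and the scene stay as the last step left them, time stands still between calls to the robot, and variables do not carry over. Pictures are saved under pics/ and viewed, and the job is handed in when it is done.

```bash
ls; mkdir -p pics
python3 - <<'E'
from workcell import telemetry, vision
import cv2,numpy as np
s=telemetry.sense();print(s)
for n in("side","top"):
    d=vision.snapshot(n);cv2.imwrite(f"pics/{n}0.png",d["frame"][:,:,::-1]);print(n,d["fx"],d["fy"],d["cx"],d["cy"],np.array(d["extrinsics"]).round(4).tolist())
    np.savez(f"pics/{n}0.npz",**d)
E
```

```text
pics
{'clock': 0.0, 'qpos': array([-1.26049579e+00,  4.94178822e-01,  1.34614474e+00,  5.25513670e-06,
        1.30249728e+00, -9.54932550e-02]), 'dq': array([-1.08892614e-03, -2.10567394e-05, -3.02249816e-04, -3.16610832e-04,
        1.69037320e-04, -9.49318315e-05]), 'joint_efforts': array([ 5.46850642e-03, -8.78813338e+01, -3.81852686e+01,  7.12158973e-02,
        5.30962867e-02, -2.38475022e-04]), 'tcp_pos': array([ 246.60726971, -573.86913406,  213.33637001]), 'ee_rot': array([ 0.14244214, -0.14253168,  0.69303375, -0.69216991]), 'contact_force': array([-0.1767651 , -0.35559056,  0.08836386]), 'ft_torque': array([ 0.00199116, -0.01678165, -0.01917333]), 'width': 91.23481937506324}
side 477.7949539996995 477.7949539996995 254.58048163419096 190.54638009557146 [[-0.7767, -0.6298, 0.0095, 384.0003], [-0.417, 0.5028, -0.7571, 332.455], [0.4721, -0.592, -0.6532, 1611.8365], [0.0, 0.0, 0.0, 1.0]]
top 364.171286162172 364.171286162172 252.70961435883868 191.32139082328587 [[-0.0097, -0.9999, -0.0106, 10.8869], [-0.9843, 0.0114, -0.1763, 557.5396], [0.1764, 0.0087, -0.9843, 1467.2251], [0.0, 0.0, 0.0, 1.0]]
```

View pics/side0.png

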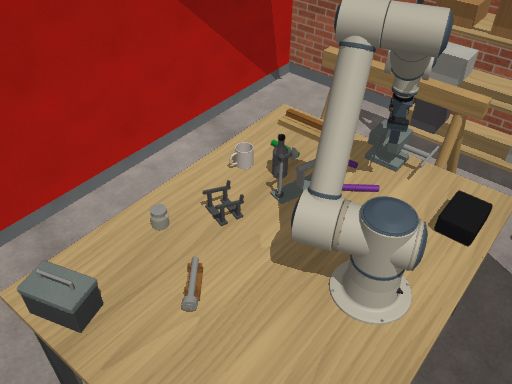

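View pics/top0.png

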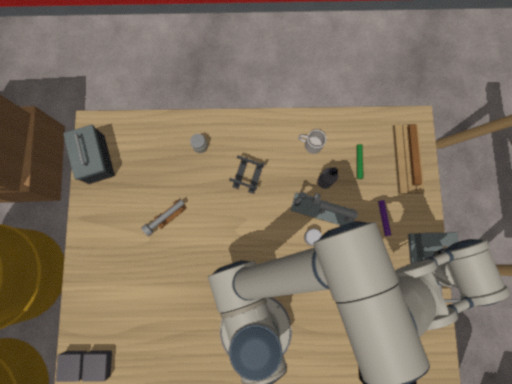

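The side view shows the cradle shaft at (192,285), the rack at (222,203), the bottle and gauge at (281,160), and a purple bar at (360,187). In the top view the stand is at (323,208), the rack at (247,173) and the cradle at (164,216). The green (360,162) and purple (384,218) bars are decoys.

Run:
```python
import cv2
t=cv2.imread("pics/top0.png");s=cv2.imread("pics/side0.png")
cv2.imwrite("pics/c1.png",cv2.resize(t[160:250,270:400],None,fx=6,fy=6,interpolation=cv2.INTER_CUBIC))
cv2.imwrite("pics/c2.png",cv2.resize(t[120:245,135:275],None,fx=5,fy=4.8,interpolation=cv2.INTER_CUBIC)) 
cv2.imwrite("pics/c3.png",cv2.resize(s[120:230,195:325],None,fx=5,fy=5,interpolation=cv2.INTER_CUBIC))
```

```text
(no output)
```

View pics/c1.png

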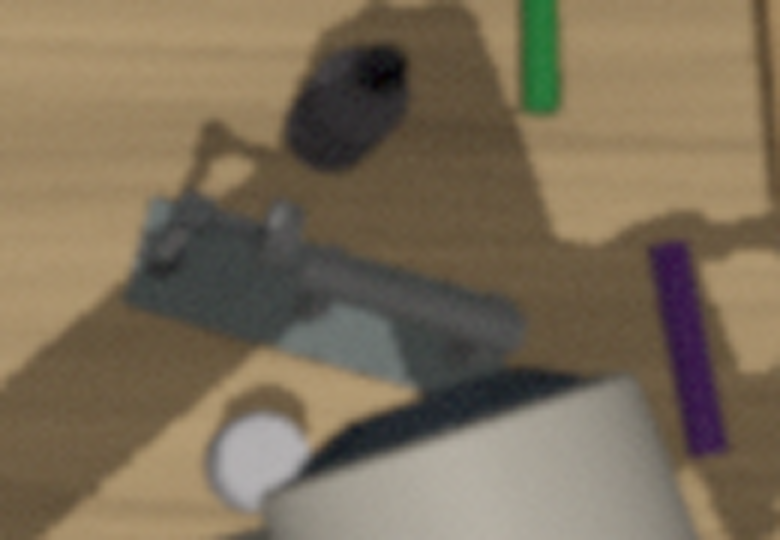

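View pics/c2.png

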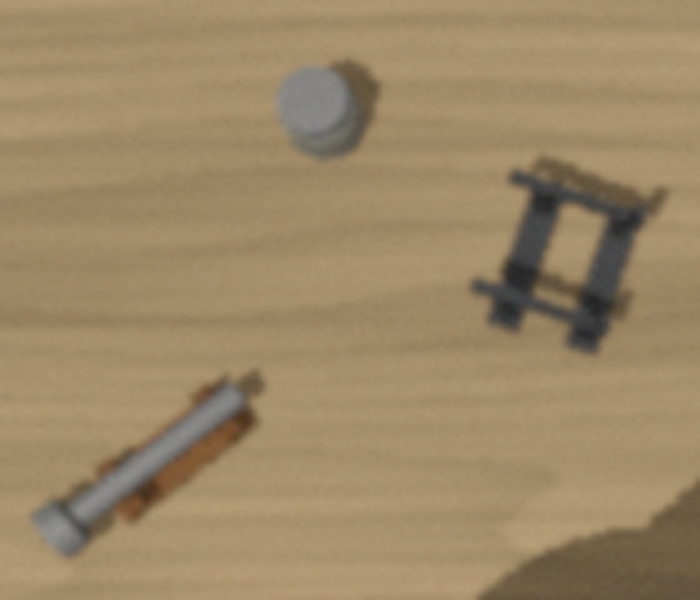

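View pics/c3.png

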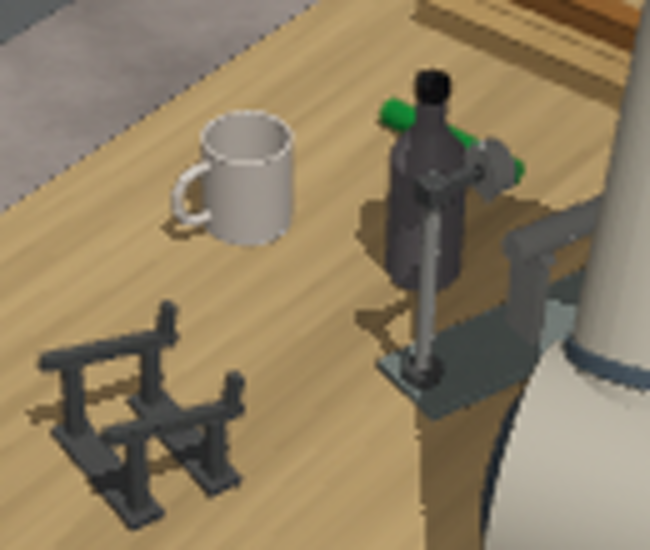

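```bash
cat > h.py <<'E'
import numpy as np,cv2
from scipy.spatial.transform import Rotation as R
def load(n):
    d=np.load(f"pics/{n}.npz");return {k:d[k] for k in d.files}
def snap(n,tag):
    from workcell import vision
    d=vision.snapshot(n);cv2.imwrite(f"pics/{n}{tag}.png",d["frame"][:,:,::-1]);np.savez(f"pics/{n}{tag}.npz",**d);return d
def ray(d,u,v):
    E=np.array(d["extrinsics"]);c=-E[:3,:3].T@E[:3,3]
    r=E[:3,:3].T@np.array([(u-d["cx"])/d["fx"],(v-d["cy"])/d["fy"],1]);return c,r/np.linalg.norm(r)
def onz(d,u,v,z):
    c,r=ray(d,u,v);return c+r*(z-c[2])/r[2]
def proj(d,p):
    E=np.array(d["extrinsics"]);q=E[:3,:3]@np.asarray(p,float)+E[:3,3];return np.array([d["cx"]+d["fx"]*q[0]/q[2],d["cy"]+d["fy"]*q[1]/q[2]])
def tool():
    from workcell import telemetry
    s=telemetry.sense();q=s["ee_rot"];M=R.from_quat([q[1],q[2],q[3],q[0]]).as_matrix();return s,M
E
python3 - <<'E'
from h import *
d=load("top0")
c=lambda x,y:(270+x/6-.4,160+y/6-.4)
print("shaft ends",onz(d,*c(305,265),108),onz(d,*c(520,318),108))
print("bottle",onz(d,*c(340,130),60)); print("tin",onz(d,*c(260,455),70))
k=lambda x,y:(135+x/5-.4,120+y/4.8-.4)
print("collar",onz(d,*k(62,528),42),onz(d,*k(235,395),42))
for p,z in (((515,177),97.5),((645,212),98),((477,286),97.5),((608,328),98)):print("rack",onz(d,*k(*p),z))
s,M=tool();print(M.round(3))
E
```

```text
shaft ends [ 493.84884631 -263.92990664  108.        ] [ 457.05838545 -403.64981174  108.        ]
bottle [ 594.58209089 -300.62638196   60.        ]
tin [ 371.29200324 -235.21387391   70.        ]
collar [403.76682199 442.25789083  42.        ] [517.61169657 302.2155557   42.        ]
rack [695.01913441  65.12171271  97.5       ]
rack [662.75184361 -41.0613715   98.        ]
rack [600.14900015  96.20576085  97.5       ]
rack [562.67742178  -9.69899697  98.        ]
[[-0.919 -0.     0.395]
 [-0.395  0.001 -0.919]
 [-0.    -1.    -0.001]]
```

```bash
python3 -m pendant '[[[0.035,-0.015,-0.012,0,0,0,0],[0.035,-0.015,-0.012,0,0,0,0],[0.035,-0.015,-0.012,0,0,0,0],[0.035,-0.015,-0.012,0,0,0,0],[0.035,-0.015,-0.012,0,0,0,0],[0.035,-0.015,-0.012,0,0,0,0],[0.035,-0.015,-0.012,0,0,0,0],[0.035,-0.015,-0.012,0,0,0,0]]]' 40
python3 - <<'E'
from h import *
for n in("side","top"): snap(n,1)
t=cv2.imread("pics/top1.png");s=cv2.imread("pics/side1.png")
cv2.imwrite("pics/d1.png",cv2.resize(t[160:250,270:400],None,fx=6,fy=6,interpolation=cv2.INTER_CUBIC))
cv2.imwrite("pics/d3.png",cv2.resize(s[110:230,240:400],None,fx=5,fy=5,interpolation=cv2.INTER_CUBIC))
E
```

```text
clock: 0.9
tcp_pos: [-49.9, -596.3, 334.3]
ee_rot: [0.143, -0.142, 0.693, -0.692]
contact_force: [0.3, -1.2, -0.1]
width: 91.5
```

View pics/d1.png

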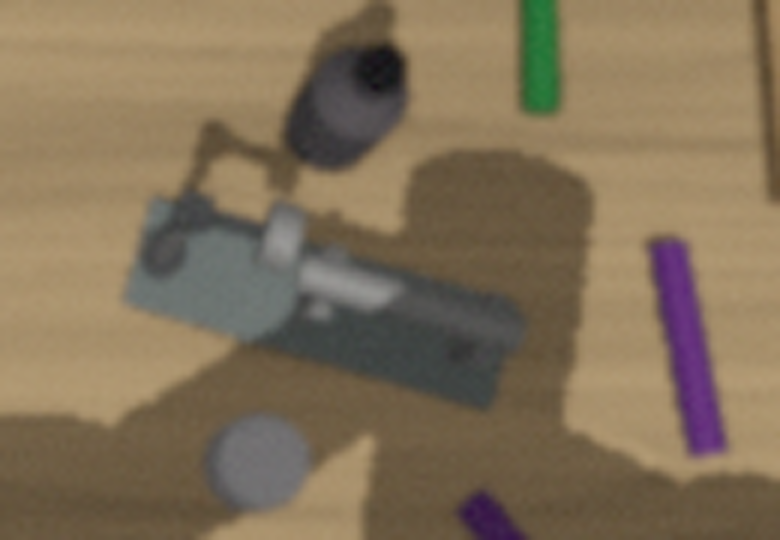

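View pics/d3.png

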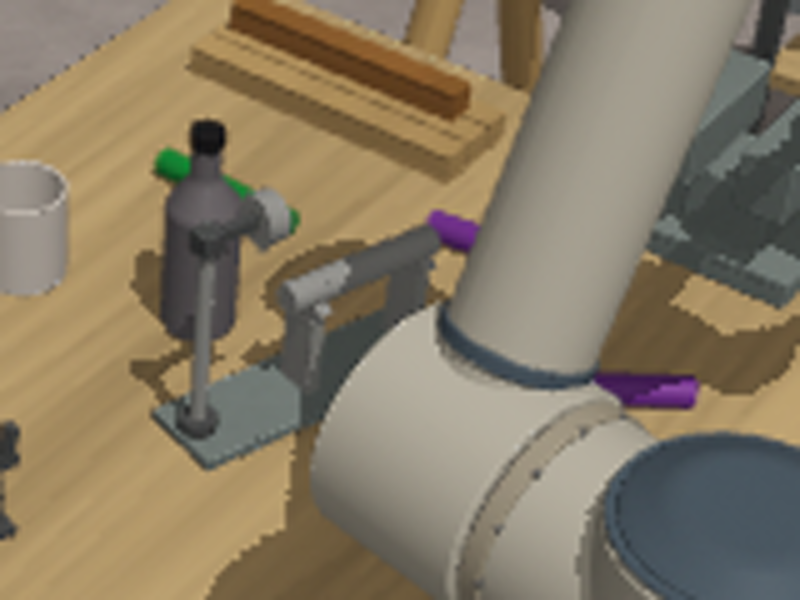

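The close crop shows the grey plain shaft in the notches, from (320,204) to (357,214) in the top image. The stand base corners are near (296,193), (291,210) and (352,228), and the tin is at (313,237). Candidates were green (360,165), purple (384,218), purple (350,245) and the collared shaft (164,216). I choose the grey one on the stand.

```bash
python3 - <<'E'
from h import *
d=load("top1")
c=lambda x,y:(270+x/6-.4,160+y/6-.4)
A,B,C=[onz(d,*c(*p),12)[:2] for p in((155,197),(124,301),(490,409))]
print("corners",A,B,C,"w",np.linalg.norm(A-B),"len",np.linalg.norm(B-C),"yaw",np.degrees(np.arctan2(*(B-C)[::-1])))
# corners: A=(178,-40) B=(178,40) C=(-90,40)
def fit(loc,w):
    loc=np.array(loc,float);w=np.array(w);lm,wm=loc.mean(0),w.mean(0);H=(loc-lm).T@(w-wm)
    a=np.arctan2(H[0,1]-H[1,0],H[0,0]+H[1,1]);r=np.array([[np.cos(a),-np.sin(a)],[np.sin(a),np.cos(a)]]);return np.degrees(a),wm-r@lm
print(fit([(178,-40),(178,40),(-90,40)],[A,B,C]))
# shaft midline: refine edges by intensity along columns near bright part & dark part
g=cv2.cvtColor(d["frame"],cv2.COLOR_RGB2GRAY).astype(float)
e=[onz(d,*c(*p),108)[:2] for p in((303,268),(522,325))]; print("shaft ends",e,np.linalg.norm(e[0]-e[1]))
t=[onz(d,*c(*p),107)[:2] for p in((320,312),(337,250))];print("notch tips",t,np.mean(t,0))
print("dial",onz(d,*c(284,232),202)) 
# project expected
for yaw,o in [(75.2,np.array([475.5,-333.8]))]:pass
s=load("side1")
cs=lambda x,y:(240+x/5-.4,110+y/5-.4)
for n,pt,ps,z in(("end",(303,268),(292,295),108),):
    print(onz(s,*cs(*ps),108))
print("side base corners",onz(s,*cs(153,413),12),onz(s,*cs(210,460),12))
print("bottle base front", onz(s,*cs(200,335),0), "top",onz(d,*c(380,68),200))
E
# 3D bars grids
python3 - <<'E'
from h import *
d=load("top1")
im=d["frame"][205-8:205+18,315:362]
import sys
g=cv2.cvtColor(im,cv2.COLOR_RGB2GRAY)
np.set_printoptions(linewidth=250);print(g)
E
```

```text
corners [ 557.43087407 -176.76376294] [ 483.31330848 -152.69444366] [ 404.71545348 -405.45157735] w 77.92782339937885 len 264.6956581519625 yaw 72.72629327025264
(np.float64(72.77707032428044), array([ 468.30200225, -333.60864736]))
shaft ends [array([ 491.8607246 , -262.52456969]), array([ 452.41777464, -404.68509162])] 147.53087912224055
notch tips [array([ 462.59312785, -272.65391924]), array([ 503.78792223, -285.70164652])] [ 483.19052504 -279.17778288]
dial [ 501.29662082 -235.05972767  202.        ]
[ 488.54280113 -269.85574454  108.        ]
side base corners [ 551.46853071 -172.23905426   12.        ] [ 480.88303392 -155.82064233   12.        ]
bottle base front [ 591.08916184 -290.73857356    0.        ] top [ 605.33286619 -299.92700057  200.        ]
[[122 134 130 ...  91  90  90]
 [130 141 141 ...  89  91  91]
 [139 147 145 ...  86  87  90]
 ...
 [ 91  90  90 ...  86  90  88]
 [ 92  95  94 ...  90  90  93]
 [ 92  92  93 ...  92  92  93]]
```

```bash
cat >> h.py <<'E'
from scipy.ndimage import map_coordinates,gaussian_filter
def edge(d,p,q,w=3,n=40,chan=None,sign=0):
    "refine straight edge near p-q; returns refined endpoints (px)"
    f=d["frame"].astype(float);g=f.mean(2) if chan is None else f@np.array(chan,float)
    g=gaussian_filter(g,.6);p=np.array(p,float);q=np.array(q,float);t=(q-p)/np.linalg.norm(q-p);m=np.array([-t[1],t[0]])
    o=np.linspace(-w,w,int(40*w/2)+1);P=[]
    for a in np.linspace(.06,.94,n):
        b=p+a*(q-p);xy=b[:,None]+m[:,None]*o;pr=map_coordinates(g,[xy[1],xy[0]],order=3)
        gr=np.gradient(pr)*(sign if sign else 1);gr=gr if sign else abs(gr)
        k=gr.argmax()
        if 0<k<len(o)-1: P.append(b+m*o[k])
    P=np.array(P,np.float32);vx,vy,x,y=cv2.fitLine(P,cv2.DIST_HUBER,0,.01,.01).ravel()
    v=np.array([vx,vy]);c=np.array([x,y]);res=abs((P-c)@np.array([-vy,vx]))
    return [c+v*((z-c)@v) for z in(p,q)],np.median(res)
E
python3 - <<'E'
from h import *
d=load("top1")
c=lambda x,y:np.array((270+x/6-.4,160+y/6-.4))
def show(n,a,b,z,**k):
    (p,q),r=edge(d,c(*a),c(*b),**k);P,Q=onz(d,*p,z),onz(d,*q,z);v=P-Q;print(n,P[:2].round(1),Q[:2].round(1),"yaw",np.degrees(np.arctan2(v[1],v[0])).round(2),"res",r.round(2));return P,Q
show("base low",(124,301),(490,409),12)
show("base lowL",(124,301),(250,340),12)
show("base end",(155,197),(124,301),12)
show("shaft up bright",(315,255),(395,278),108,w=1.5)
show("shaft low bright",(300,287),(380,308),108,w=1.5)
show("shaft lo dark",(400,318),(510,345),108,w=1.5)
show("shaft up dark",(400,280),(510,300),108,w=1.5)
E
python3 - <<'E'
from h import *
d=load("top1");cv2.imwrite("pics/d4.png",cv2.cvtColor(cv2.convertScaleAbs(cv2.resize(d["frame"][198:222,314:364],None,fx=16,fy=16,interpolation=cv2.INTER_CUBIC),alpha=1.5),cv2.COLOR_RGB2BGR))
E
```

```text
base low [ 479.2 -151.4] [ 401.5 -404.3] yaw 72.91 res 0.21
base lowL [ 479.7 -151.5] [ 451.1 -239. ] yaw 71.86 res 0.1
base end [ 556.2 -179.5] [ 485.2 -148.2] yaw -23.74 res 0.26
shaft up bright [ 496.  -269.6] [ 483.1 -322.5] yaw 76.27 res 0.16
shaft low bright [ 479.6 -260.1] [ 461.7 -310.9] yaw 70.56 res 0.21
shaft lo dark [ 460.3 -325.6] [ 440.4 -396.4] yaw 74.29 res 0.19
shaft up dark [ 488.8 -327.8] [ 470.5 -398.2] yaw 75.38 res 0.23
```

View pics/d4.png

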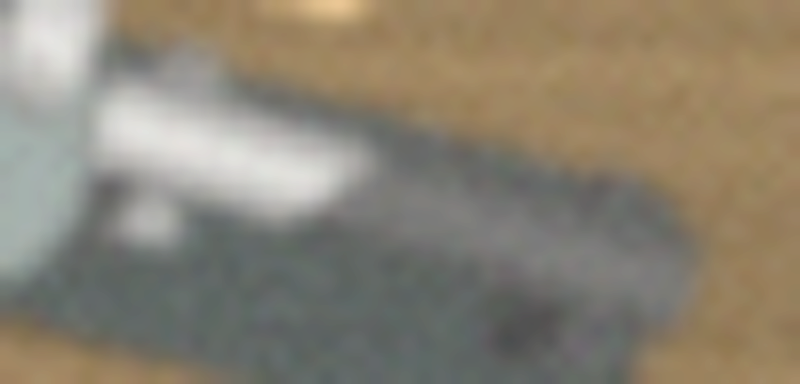

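Run:
```python
from h import *
d=load("top1")
f=lambda x,y:np.array((314+x/16-.47,198+y/16-.47))
a,b=onz(d,*f(108,125),108),onz(d,*f(672,278),108);v=a-b
print(a,b,np.linalg.norm(v),np.degrees(np.arctan2(v[1],v[0])),(a+b)/2)
g=[onz(d,*f(*p),107) for p in((195,62),(148,215))];print(g,np.mean(g,0))
for o,y in (((470,-334),74),((468.3,-333.6),72.8),((471,-334),75)):
  y=np.radians(y);X=np.array([np.cos(y),np.sin(y)]);Y=np.array([-X[1],X[0]]);o=np.array(o)
  for n,l,z in(("B",(178,40),12),("A",(178,-40),12),("C",(-90,40),12),("dial",(105,0),224),("post",(160,0),212),("notch",(55,0),88),("tipL",(55,22),107)):
    print(n,(proj(d,[*(o+X*l[0]+Y*l[1]),z])-[270-.4,160-.4])*6//1,end=" ")
  print()
```

```text
[ 487.54638735 -263.05515074  108.        ] [ 447.95480662 -400.20744608  108.        ] 142.75239186232326 73.89822427453143 [ 467.75059699 -331.63129841  108.        ]
[array([ 503.23424748, -285.4815329 ,  107.        ]), array([ 465.11717341, -272.1580568 ,  107.        ])] [ 484.17571044 -278.81979485  107.        ]
B [122. 304.] A [150. 196.] C [495. 406.] dial [286. 230.] post [196. 209.] notch [326. 281.] tipL [323. 309.] 
B [122. 301.] A [152. 194.] C [493. 410.] dial [287. 229.] post [197. 207.] notch [326. 282.] tipL [322. 310.] 
B [122. 307.] A [148. 199.] C [497. 402.] dial [286. 231.] post [195. 212.] notch [325. 281.] tipL [323. 309.]
```

```bash
python3 -m pendant '[[[0,0,0,0,-0.145,0,0],[0,0,0,0,-0.145,0,0],[0,0,0,0,-0.145,0,0],[0,0,0,0,-0.145,0,0],[0,0,0,0,-0.145,0,0],[0,0,0,0,-0.147,0,0]]]'
cat >> h.py <<'E'
def go(target,n=10):
    "report tool-axis deltas to TCP target (mm, world)"
    s,M=tool();d=np.array(target)-s["tcp_pos"];t=M.T@d
    print("t",s["clock"],"tcp",s["tcp_pos"].round(1),"F",s["contact_force"].round(1),"w",round(s["width"],1),"q",s["qpos"].round(2))
    print("zang %.2f xang %.2f ydown"%tuple(np.degrees([np.arctan2(M[1,2],M[0,2]),np.arctan2(M[1,0],M[0,0])])),M[:,1].round(3));print("tool delta mm",t.round(1))
E
python3 - <<'E'
from h import *
go([466.7,-341.4,190])
d=load("top1")
cv2.imwrite("pics/r1.png",cv2.resize(d["frame"][148:198,225:275,::-1],None,fx=12,fy=12,interpolation=cv2.INTER_CUBIC))
cv2.imwrite("pics/k1.png",cv2.resize(d["frame"][190:245,135:195,::-1],None,fx=12,fy=10.9,interpolation=cv2.INTER_CUBIC))
E
```

```text
clock: 1.6
tcp_pos: [-47.9, -596.3, 333.3]
ee_rot: [0.424, -0.423, 0.567, -0.566]
contact_force: [0.3, -0.3, 1.4]
width: 91.6
t 1.6 tcp [ -47.9 -596.3  333.3] F [ 0.3 -0.3  1.4] w 91.6 q [-1.75  0.37  1.23  0.    1.55 -1.46]
zang -16.43 xang -106.43 ydown [ 0.     0.001 -1.   ]
tool delta mm [-389.8  143.8  421.5]
```

View pics/r1.png

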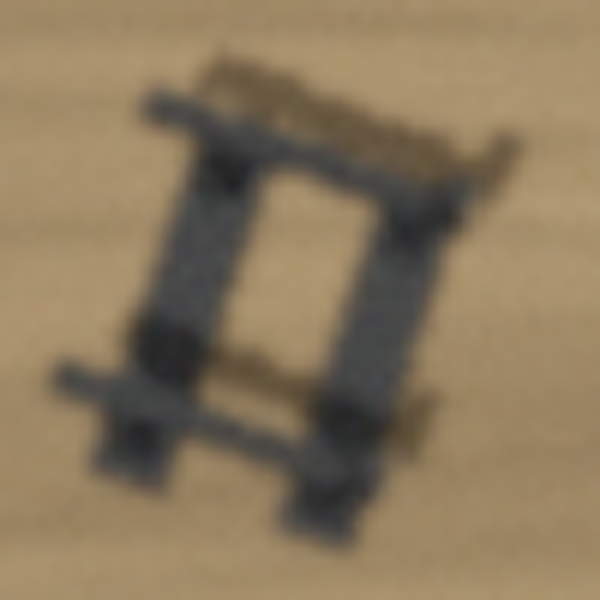

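View pics/k1.png

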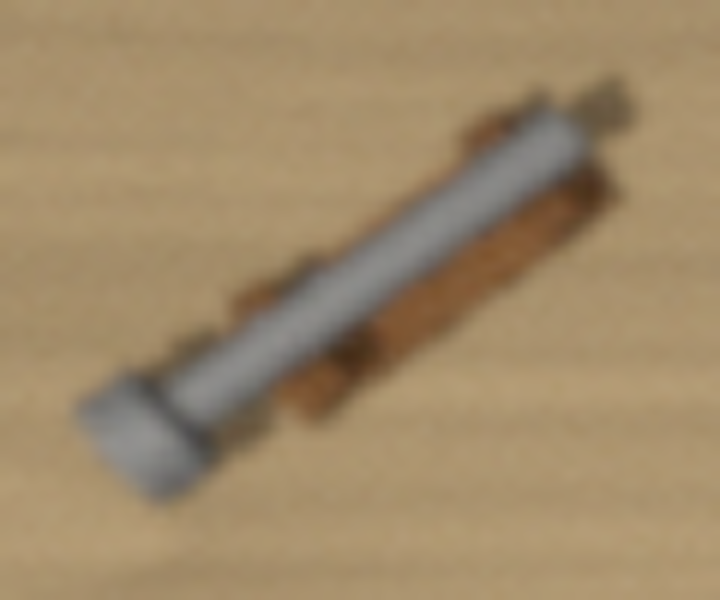

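```bash
cat >> h.py <<'E'
def tri(d1,p1,d2,p2):
    c1,r1=ray(d1,*p1);c2,r2=ray(d2,*p2);A=np.stack([r1,-r2],1);t,*_=np.linalg.lstsq(A,c2-c1,rcond=None);a=c1+t[0]*r1;b=c2+t[1]*r2;return (a+b)/2,np.linalg.norm(a-b)
E
python3 - <<'E'
from h import *
d=load("top1");s=load("side0")
f=lambda x,y:np.array((225+x/12-.46,148+y/12-.46))
c3=lambda x,y:(195+x/5-.4,120+y/5-.4)
print(tri(d,f(152,103),s,c3(43,360)),tri(d,f(62,380),s,c3(108,435)))
print("stoptops",tri(d,f(465,190),s,c3(168,302)),tri(d,f(378,462),s,c3(236,374)))
for o,yw in(((633,28),-17),((633,28),-18.5),((631,28),-17)):
  yw=np.radians(yw);X=np.array([np.cos(yw),np.sin(yw)]);Y=np.array([-X[1],X[0]])
  for x in(50,-50):
    for y,z in((58.7,97),(0,84),(-58.7,72),(-58.7,98)):
      p=[*(np.array(o)+X*x+Y*y),z];print(((proj(d,p)-[225-.46,148-.46])*12).round(),((proj(s,p)-[195-.4,120-.4])*5).round(),end=" ")
    print()
E
```

```text
(array([696.95882466,  66.60524378,  94.31219484]), np.float64(1.07008742325696)) (array([600.51469276,  97.48427736,  94.37704629]), np.float64(0.5130127605917205))
stoptops (array([662.68540769, -40.05493083, 102.56632425]), np.float64(1.2662241376453491)) (array([568.5669854 , -10.020689  , 100.36244064]), np.float64(3.336172576773438))
[144.  99.] [ 39. 359.] [309. 156.] [105. 344.] [472. 211.] [170. 329.] [474. 192.] [169. 304.] 
[ 58. 374.] [105. 432.] [226. 429.] [172. 416.] [391. 483.] [238. 399.] [391. 469.] [237. 374.] 
[149.  96.] [ 39. 357.] [313. 157.] [107. 344.] [474. 216.] [172. 330.] [476. 197.] [171. 305.] 
[ 56. 368.] [102. 432.] [222. 428.] [171. 417.] [386. 486.] [237. 401.] [386. 472.] [237. 376.] 
[144. 105.] [ 40. 360.] [309. 162.] [107. 345.] [472. 217.] [171. 330.] [474. 198.] [171. 305.] 
[ 58. 380.] [107. 433.] [226. 435.] [174. 417.] [391. 489.] [240. 400.] [391. 475.] [239. 375.]
```

```bash
python3 -m pendant '[[[-0.032,0.01,0.035,0,0,0,0],[-0.032,0.01,0.035,0,0,0,0],[-0.032,0.01,0.035,0,0,0,0],[-0.032,0.01,0.035,0,0,0,0],[-0.032,0.01,0.035,0,0,0,0],[-0.032,0.01,0.035,0,0,0,0],[-0.032,0.01,0.035,0,0,0,0],[-0.032,0.01,0.035,0,0,0,0],[-0.032,0.01,0.035,0,0,0,0],[-0.032,0.01,0.035,0,0,0,0]]]'
python3 - <<'E'
from h import *
go([466.7,-341.4,190])
E
```

```text
clock: 2.6
tcp_pos: [380.8, -389.5, 233.2]
ee_rot: [0.422, -0.422, 0.568, -0.567]
contact_force: [-0.5, -1.3, -0.4]
width: 91.1
t 2.6 tcp [ 380.8 -389.5  233.2] F [-0.5 -1.3 -0.4] w 91.1 q [-0.91  0.36  1.52  0.    1.26 -0.61]
zang -16.77 xang -106.77 ydown [-0.  0. -1.]
tool delta mm [-70.9  43.2  68.3]
```

```bash
python3 -m pendant '[[[-0.023,0.014,0.023,0,0,0,0],[-0.024,0.014,0.023,0,0,0,0],[-0.024,0.014,0.022,0,0,0,0],[0,0,0,0,0,0,0],[0,0,0,0,0,0,0]]]'
python3 - <<'E'
from h import *
go([466.7,-341.4,89])
for n in("side","top"): snap(n,2)
t=cv2.imread("pics/top2.png");s=cv2.imread("pics/side2.png")
a=cv2.resize(t[160:250,270:400],None,fx=3,fy=3,interpolation=cv2.INTER_CUBIC)
b=cv2.resize(s[110:230,240:370],None,fx=3,fy=3,interpolation=cv2.INTER_CUBIC)
cv2.imwrite("pics/e.png",np.hstack([cv2.copyMakeBorder(a,0,90,0,0,0),b]))
E
```

```text
clock: 3.1
tcp_pos: [464.8, -342.0, 191.3]
ee_rot: [0.422, -0.422, 0.568, -0.567]
contact_force: [-0.9, -0.4, -0.4]
width: 91.3
t 3.1 tcp [ 464.8 -342.   191.3] F [-0.9 -0.4 -0.4] w 91.3 q [-0.74  0.45  1.49 -0.    1.2  -0.45]
zang -16.69 xang -106.69 ydown [-0.001  0.001 -1.   ]
tool delta mm [ -1.1 102.3   1.8]
```

View pics/e.png

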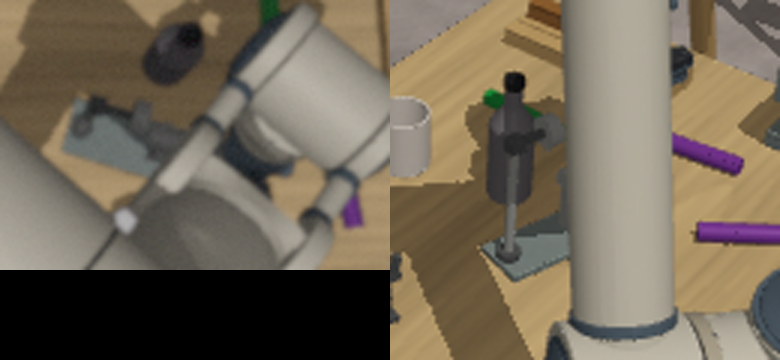

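The arm covers the stand in both views. The bottle at (510,140) in the crop is clear of the tool. I'm descending on the measured pose and watching the force.

```bash
python3 -m pendant '[[[-0.001,0.02,0.002,0,0,0,0],[0,0.02,0,0,0,0,0],[0,0.02,0,0,0,0,0],[0,0.01,0,0,0,0,0]]]' 
python3 -m pendant '[[[0,0.01,0,0,0,0,0],[0,0.01,0,0,0,0,0],[0,0.01,0,0,0,0,0],[0,0.002,0,0,0,0,0],[0,0,0,0,0,0,0]]]' 
python3 -m pendant '[[[0,0,0,0,0,0,0.5],[0,0,0,0,0,0,0.6],[0,0,0,0,0,0,0.65],[0,0,0,0,0,0,0.7],[0,0,0,0,0,0,0.8]]]' 8
```

```text
clock: 3.6
tcp_pos: [465.7, -342.9, 121.0]
ee_rot: [0.421, -0.421, 0.568, -0.568]
contact_force: [-0.3, -0.2, 0.5]
width: 91.1
clock: 4.1
tcp_pos: [466.9, -342.5, 89.7]
ee_rot: [0.422, -0.422, 0.568, -0.567]
contact_force: [0.1, 0.4, 0.5]
width: 90.9
clock: 4.6
tcp_pos: [466.9, -342.6, 90.0]
ee_rot: [-0.422, 0.422, -0.568, 0.568]
contact_force: [-0.3, 0.6, -0.5]
width: 54.0
```

```bash
python3 -m pendant '[[[0,0,0,0,0,0,1],[0,0,0,0,0,0,1],[0,0,0,0,0,0,1],[0,0,0,0,0,0,1]]]' 8
python3 -m pendant '[[[0,0,0,0,0,0,1],[0,0,0,0,0,0,1],[0,0,0,0,0,0,1]]]'
```

```text
clock: 5.0
tcp_pos: [465.8, -342.2, 89.8]
ee_rot: [0.421, -0.422, 0.568, -0.567]
contact_force: [-8.3, 1.6, 3.6]
width: 27.8
clock: 5.3
tcp_pos: [465.8, -342.2, 89.7]
ee_rot: [0.421, -0.422, 0.568, -0.567]
contact_force: [-6.3, 0.7, 3.4]
width: 27.6
```

```bash
python3 -m pendant '[[[0,0,-0.001,0,0,0,1],[0,0,0,0,0,0,1],[0,-0.004,0,0,0,0,1],[0,-0.01,0,0,0,0,1],[0,-0.02,0,0,0,0,1]]]' 45
python3 - <<'E'
from h import *
go([465,-342,90])
E
```

```text
clock: 5.8
tcp_pos: [465.3, -341.7, 123.7]
ee_rot: [0.422, -0.422, 0.568, -0.567]
contact_force: [0.2, 0.2, -6.0]
width: 27.2
t 5.8 tcp [ 465.3 -341.7  123.7] F [ 0.2  0.2 -6. ] w 27.2 q [-0.74  0.53  1.57 -0.    1.05 -0.44]
zang -16.78 xang -106.78 ydown [-0.002  0.002 -1.   ]
tool delta mm [ 0.4 33.7 -0.2]
```

```bash
python3 -m pendant '[[[0,-0.025,0,0,0,0,1],[0,-0.03,0,0,0,0,1],[0,-0.03,0,0,0,0,1],[0,-0.03,0,0,0,0,1],[0,-0.03,0,0,0,0,1],[0,0,0,0,0,0,1]]]'
python3 -m pendant '[[[0,0,0,0,-0.13,0,1],[0,0,0,0,-0.13,0,1],[0,0,0,0,-0.13,0,1],[0,0,0,0,-0.13,0,1],[0,0,0,0,-0.13,0,1],[0,0,0,0,-0.13,0,1],[0,0,0,0,-0.13,0,1],[0,0,0,0,-0.13,0,1],[0,0,0,0,-0.13,0,1],[0,0,0,0,-0.13,0,1]]]'
python3 -m pendant '[[[0,0,0,0,-0.13,0,1],[0,0,0,0,-0.128,0,1],[0,0,0,0,0,0,1]]]'
python3 - <<'E'
from h import *
go([631.4,0.1,200])
E
```

```text
clock: 6.4
tcp_pos: [467.3, -343.4, 273.5]
ee_rot: [-0.422, 0.421, -0.565, 0.57]
contact_force: [0.4, -0.5, -6.4]
width: 27.3
clock: 7.4
tcp_pos: [465.5, -341.8, 267.9]
ee_rot: [0.68, -0.679, 0.195, -0.194]
contact_force: [0.6, -0.2, -5.3]
width: 27.2
clock: 7.7
tcp_pos: [465.5, -341.9, 268.0]
ee_rot: [0.699, -0.699, 0.107, -0.106]
contact_force: [-0.9, 0.4, -5.3]
width: 27.1
t 7.7 tcp [ 465.5 -341.9  268. ] F [-0.9  0.4 -5.3] w 27.1 q [-0.74  0.38  1.39  0.    1.38 -2.  ]
zang 72.63 xang -17.37 ydown [-0.001  0.001 -1.   ]
tool delta mm [ 56.3  68.2 375.9]
```

```bash
python3 -m pendant '[[[0.006,0,0.04,0,0,0,1],[0.006,0.005,0.04,0,0,0,1],[0.006,0.008,0.04,0,0,0,1],[0.006,0.008,0.04,0,0,0,1],[0.006,0.008,0.04,0,0,0,1],[0.006,0.008,0.04,0,0,0,1],[0.006,0.008,0.04,0,0,0,1],[0.007,0.008,0.04,0,0,0,1],[0.007,0.008,0.036,0,0,0,1],[0,0.007,0.02,0,0,0,1]]]'
python3 -m pendant '[[[0,0,0,0,0,0,1],[0,0,0,0,0,0,1]]]'
python3 - <<'E'
from h import *
go([631.4,0.1,200])
for n in("side","top"): snap(n,3)
t=cv2.imread("pics/top3.png");s=cv2.imread("pics/side3.png")
a=cv2.resize(t[120:230,190:310],None,fx=3.3,fy=3.3,interpolation=cv2.INTER_CUBIC)
b=cv2.resize(s[110:230,190:310],None,fx=3.3,fy=3.3,interpolation=cv2.INTER_CUBIC)
cv2.imwrite("pics/e3.png",np.hstack([cv2.copyMakeBorder(a,0,33,0,0,0),b]))
E
```

```text
clock: 8.7
tcp_pos: [633.4, 2.1, 199.7]
ee_rot: [0.699, -0.699, 0.109, -0.109]
contact_force: [0.8, -0.2, -4.9]
width: 27.4
clock: 8.9
tcp_pos: [632.1, -0.3, 200.2]
ee_rot: [-0.699, 0.699, -0.109, 0.108]
contact_force: [0.1, -0.6, -5.1]
width: 27.2
t 8.9 tcp [ 6.321e+02 -3.000e-01  2.002e+02] F [ 0.1 -0.6 -5.1] w 27.2 q [-0.09  0.52  1.34 -0.    1.28 -1.36]
zang 72.36 xang -17.64 ydown [-0.001 -0.    -1.   ]
tool delta mm [-0.8  0.2  0.2]
```

View pics/e3.png

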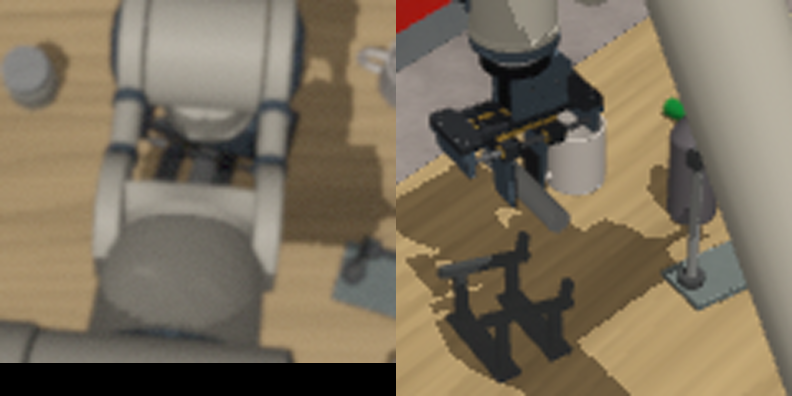

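Run:
```python
from h import *
s=load("side3");cv2.imwrite("pics/e4.png",cv2.resize(s["frame"][145:200,205:260,::-1],None,fx=10,fy=10,interpolation=cv2.INTER_CUBIC))
X=np.array([np.cos(np.radians(-17.6)),np.sin(np.radians(-17.6))])
for L in(-67,-75,-83):print(L,(proj(s,[*(np.array([632.1,-.3])+X*L),218.3])-[205-.45,145-.45])*10)
```

```text
-67 [312.46528276 294.56523325]
-75 [324.13119555 306.28855277]
-83 [335.86554309 318.08064379]
```

View pics/e4.png

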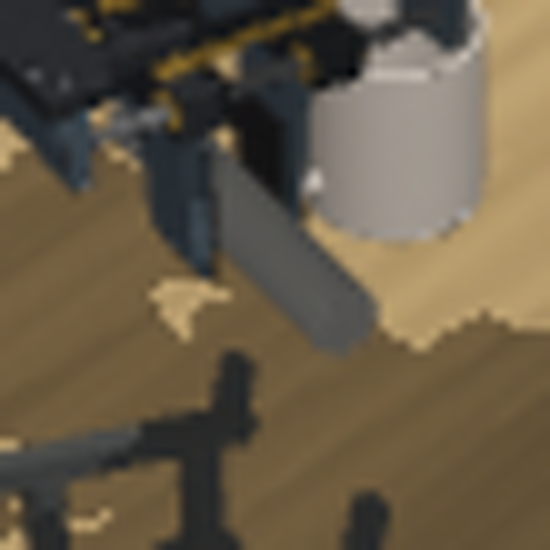

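```bash
python3 -m pendant '[[[0.003,0.01,0,0,0,0,1],[0.003,0.02,0,0,0,0,1],[0,0.025,0,0,0,0,1],[0,0.025,0,0,0,0,1],[0,0.02,0,0,0,0,1],[0,0.01,0,0,0,0,1],[0,0,0,0,0,0,1],[0,0,0,0,0,0,1]]]'
python3 - <<'E'
from h import *
go([637.4,-0.7,79])
snap("side",4);s=cv2.imread("pics/side4.png")
cv2.imwrite("pics/e5.png",cv2.resize(s[145:230,190:275],None,fx=7,fy=7,interpolation=cv2.INTER_CUBIC))
E
```

```text
clock: 9.8
tcp_pos: [638.7, -2.7, 91.5]
ee_rot: [0.699, -0.699, 0.108, -0.108]
contact_force: [0.0, 0.5, -4.8]
width: 27.1
t 9.8 tcp [638.7  -2.7  91.5] F [ 0.   0.5 -4.8] w 27.1 q [-0.1   0.64  1.44  0.    1.06 -1.36]
zang 72.44 xang -17.56 ydown [ 0.001 -0.    -1.   ]
tool delta mm [-1.9 12.5  1.5]
```

View pics/e5.png

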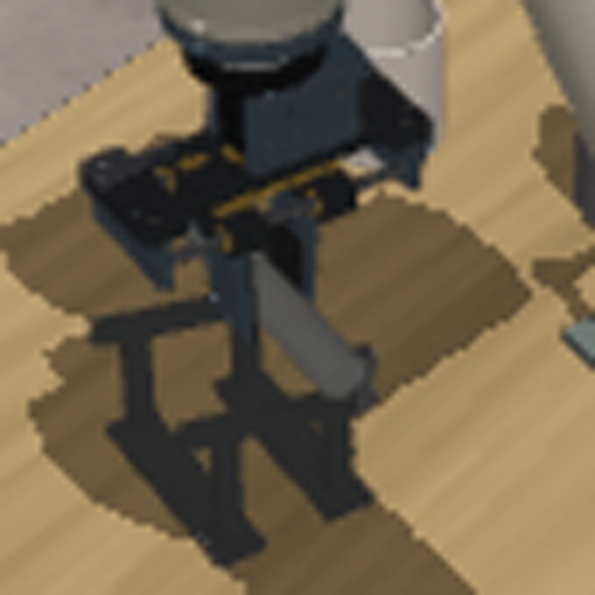

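The shaft's near end is at about (345,385) in the crop, just above the near rail and uphill of its stop at (368,380). I'm lowering slowly.

```bash
python3 -m pendant '[[[0,0.005,0.003,0,0,0,1],[0,0.005,0,0,0,0,1],[0,0.002,0,0,0,0,1],[0,0,0,0,0,0,1]]]'
python3 -m pendant '[[[0,0.002,0,0,0,0,1],[0,0.001,0,0,0,0,1],[0,0,0,0,0,0,1]]]'
```

```text
clock: 10.25
tcp_pos: [638.9, 0.5, 78.5]
ee_rot: [-0.699, 0.699, -0.108, 0.107]
contact_force: [0.1, 0.0, -5.0]
width: 27.5
clock: 10.55
tcp_pos: [639.3, 0.4, 76.2]
ee_rot: [-0.699, 0.699, -0.108, 0.108]
contact_force: [-0.4, 0.5, -1.0]
width: 26.8
```

```bash
python3 -m pendant '[[[0,0.001,0,0,0,0,1],[0,0,0,0,0,0,1]]]'
python3 -m pendant '[[[0,0.001,0,0,0,0,1],[0,0,0,0,0,0,1]]]' 12
python3 - <<'E'
from h import *
s,M=tool();print(s["ft_torque"],s["contact_force"],s["tcp_pos"])
E
```

```text
clock: 10.75
tcp_pos: [639.3, 0.4, 76.0]
ee_rot: [0.699, -0.699, 0.107, -0.108]
contact_force: [-5.4, 0.5, 12.7]
width: 27.3
clock: 10.95
tcp_pos: [639.2, -0.2, 75.0]
ee_rot: [-0.699, 0.699, -0.107, 0.108]
contact_force: [-6.2, -6.2, 13.2]
width: 27.9
[-0.86744389  1.02877684 -0.02824667] [-6.24325822 -6.21035763 13.17366109] [ 6.39158579e+02 -1.82727861e-01  7.50195744e+01]
```

```bash
python3 -m pendant '[[[0,0,0,0,0,0,0.66],[0,0,0,0,0,0,0.64],[0,0,0,0,0,0,0.6],[0,0,0,0,0,0,0.5],[0,0,0,0,0,0,0.4],[0,0,0,0,0,0,0.3]]]'
python3 - <<'E'
from h import *
go([639,0,76])
snap("side",5);s=cv2.imread("pics/side5.png")
cv2.imwrite("pics/e6.png",cv2.resize(s[145:230,190:275],None,fx=7,fy=7,interpolation=cv2.INTER_CUBIC))
E
```

```text
clock: 11.55
tcp_pos: [639.2, 0.5, 73.9]
ee_rot: [0.699, -0.699, 0.108, -0.108]
contact_force: [0.4, 0.1, -0.1]
width: 57.9
t 11.55 tcp [6.392e+02 5.000e-01 7.390e+01] F [ 0.4  0.1 -0.1] w 57.9 q [-0.09  0.67  1.45  0.    1.03 -1.36]
zang 72.48 xang -17.52 ydown [-0.  0. -1.]
tool delta mm [-0.  -2.1 -0.5]
```

View pics/e6.png

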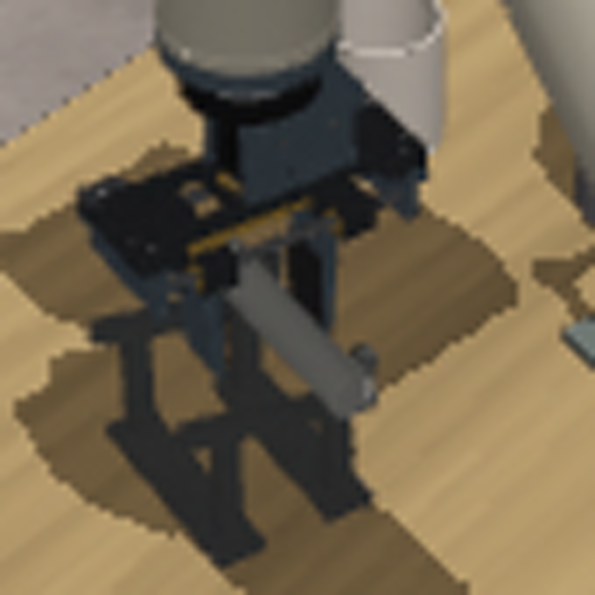

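The shaft's near end is at about (352,395), touching its stop at (365,375). It has been released onto the rails.

```bash
python3 -m pendant '[[[0,-0.005,0,0,0,0,0.1],[0,-0.02,0,0,0,0,0],[0,-0.04,0,0,0,0,0],[0,-0.04,0,0,0,0,0],[0,-0.04,0,0,0,0,0]]]'
python3 - <<'E'
from h import *
d=load("top1")
K=lambda x,y:np.array((135+x/12-.46,190+y/10.9-.46))
for z in (42,):
  (a,b),r=edge(d,K(165,375),K(540,105),w=1.5);(e,f),r2=edge(d,K(215,425),K(585,155),w=1.5)
  P=[onz(d,*p,z)[:2] for p in(a,b,e,f)];print([p.round(1) for p in P],r,r2)
  v1=P[0]-P[1];v2=P[2]-P[3];print(np.degrees(np.arctan2(v1[1],v1[0])),np.degrees(np.arctan2(v2[1],v2[0])))
  m1=(P[0]+P[2])/2;m2=(P[1]+P[3])/2;v=m1-m2;print("mid",m1,m2,np.degrees(np.arctan2(v[1],v[0])))
  print("tail",onz(d,*K(565,130),42),"collar far end",onz(d,*K(122,452),42),"collar near shoulder",onz(d,*K(183,400),42))
s=load("side0");cv2.imwrite("pics/k2.png",cv2.resize(s["frame"][250:320,160:230,::-1],None,fx=8,fy=8,interpolation=cv2.INTER_CUBIC))
E
```

```text
clock: 12.1
tcp_pos: [638.9, 0.5, 220.9]
ee_rot: [0.699, -0.699, 0.108, -0.108]
contact_force: [0.7, -0.8, -0.2]
width: 90.8
[array([423.7, 434.8]), array([534. , 315.5]), array([410.5, 422. ]), array([511. , 296.1])] 0.34502196 0.12936735
132.75880060189854 128.6070051234955
mid [417.12356805 428.39535075] [522.53795686 305.80190028] 130.6912379256604
tail [519.40439739 302.16240613  42.        ] collar far end [398.08067864 451.49256195  42.        ] collar near shoulder [417.49412954 431.28161709  42.        ]
```

View pics/k2.png

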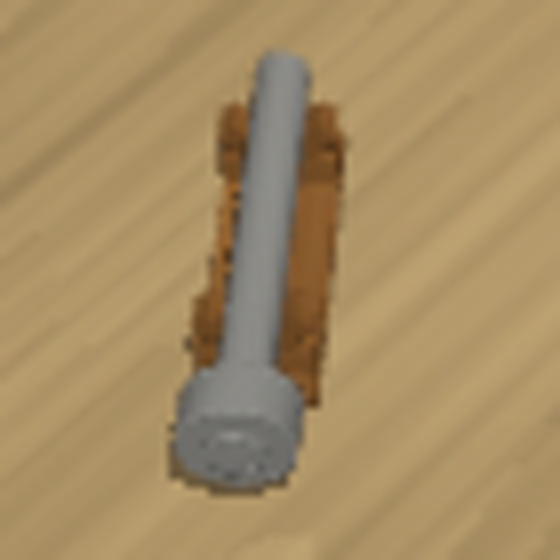

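Run:
```python
from h import *
s=load("side0");d=load("top1");f=lambda x,y:np.array((160+x/8-.44,250+y/8-.44))
print("end face",onz(s,*f(234,445),42),"tail~",onz(s,*f(282,68),42))
# second lower edge estimate using brown/grey: saturation
(a,b),r=edge(s,f(245,75+10),f(220,360),w=2);(e,g),r2=edge(s,f(308,85),f(283,360),w=2)
P=[onz(s,*p,42)[:2] for p in((a+e)/2,(b+g)/2)];v=P[1]-P[0];print(P,np.degrees(np.arctan2(v[1],v[0])),r,r2)
for th,o in((128.5,(469,365)),(129.5,(468,364)),(130.5,(469,364))):
  t=np.radians(th);X=np.array([np.cos(t),np.sin(t)])
  for L in(-80,93,120):
    p=[*(np.array(o)+X*L),42];print(L,((proj(d,p)-[135-.46,190-.46])*[12,10.9]).round(),((proj(s,p)-[160-.44,250-.44])*8).round(),end=" ")
  print()
```

```text
end face [397.05733716 449.75050711  42.        ] tail~ [519.78264022 297.76952383  42.        ]
[array([512.77838951, 305.03950902]), array([422.74700029, 417.43378904])] 128.69583654720162 0.1365099 0.17491098
-80 [564. 132.] [276.  75.] 93 [163. 417.] [230. 407.] 120 [100. 462.] [222. 464.] 
-80 [565. 131.] [276.  75.] 93 [169. 423.] [238. 407.] 120 [106. 469.] [231. 464.] 
-80 [562. 126.] [271.  74.] 93 [172. 424.] [240. 405.] 120 [110. 471.] [235. 462.]
```

```bash
python3 -m pendant '[[[0,0,0,0,0.145,0,0],[0,0,0,0,0.145,0,0],[0,0,0,0,0.145,0,0],[0,0,0,0,0.146,0,0]]]'
python3 - <<'E'
from h import *
go([459.7,374.3,120])
E
```

```text
clock: 12.5
tcp_pos: [639.1, 0.5, 219.4]
ee_rot: [0.638, -0.638, 0.305, -0.305]
contact_force: [-0.4, -0.1, 0.4]
width: 91.7
t 12.5 tcp [6.391e+02 5.000e-01 2.194e+02] F [-0.4 -0.1  0.4] w 91.7 q [-0.09  0.51  1.3   0.    1.33 -0.77]
zang 38.85 xang -51.15 ydown [ 0. -0. -1.]
tool delta mm [-403.7   99.4   94.7]
```

```bash
python3 -m pendant '[[[-0.04,0,0.009,0,0,0,0],[-0.042,0.005,0.01,0,0,0,0],[-0.042,0.01,0.01,0,0,0,0],[-0.042,0.01,0.01,0,0,0,0],[-0.042,0.01,0.01,0,0,0,0],[-0.042,0.01,0.01,0,0,0,0],[-0.042,0.01,0.01,0,0,0,0],[-0.042,0.015,0.01,0,0,0,0],[-0.042,0.015,0.01,0,0,0,0],[-0.027,0.014,0.005,0,0,0,0]]]'
python3 -m pendant '[[[0,0,0,0,0,0,0],[0,0,0,0,0,0,0]]]'
python3 - <<'E'
from h import *
go([459.7,374.3,24])
for n in("side","top"): snap(n,6)
s=load("side6");b=cv2.resize(s["frame"][210:330,140:260,::-1],None,fx=3.3,fy=3.3,interpolation=cv2.INTER_CUBIC)
t=load("top6");a=cv2.resize(t["frame"][130:250,130:290,::-1],None,fx=2.4,fy=3.3,interpolation=cv2.INTER_CUBIC)
cv2.imwrite("pics/g1.png",np.hstack([a,b]))
E
```

```text
clock: 13.5
tcp_pos: [456.0, 374.7, 119.8]
ee_rot: [0.639, -0.639, 0.303, -0.303]
contact_force: [1.3, -0.1, -1.1]
width: 91.4
clock: 13.7
tcp_pos: [457.1, 372.5, 120.0]
ee_rot: [-0.639, 0.639, -0.303, 0.303]
contact_force: [0.7, -0.2, 0.4]
width: 91.0
t 13.7 tcp [457.1 372.5 120. ] F [ 0.7 -0.2  0.4] w 91.0 q [ 0.58  0.55  1.54 -0.    1.05 -0.1 ]
zang 39.27 xang -50.73 ydown [-0. -0. -1.]
tool delta mm [ 0.3 96.   3.2]
```

View pics/g1.png

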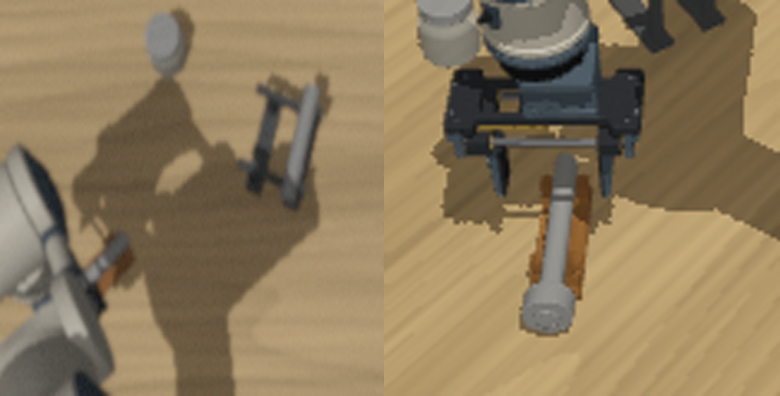

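The left panel shows the plain shaft lying at the stops across both rails, from (312,88) to (292,200). The right panel shows the open fingers straddling the collared shaft, with the collar at (547,305).

```bash
python3 -m pendant '[[[0,0.02,0.003,0,0,0,0],[0,0.02,0,0,0,0,0],[0,0.02,0,0,0,0,0],[0,0.015,0,0,0,0,0],[0,0.01,0,0,0,0,0],[0,0.007,0,0,0,0,0],[0,0.003,0,0,0,0,0],[0,0,0,0,0,0,0]]]'
python3 - <<'E'
from h import *
go([459.7,374.3,24])
snap("side",7)
s=load("side7");b=cv2.resize(s["frame"][230:320,150:250,::-1],None,fx=6,fy=6,interpolation=cv2.INTER_CUBIC)
cv2.imwrite("pics/g2.png",b)
# plain shaft check from top6
d=load("top6");cv2.imwrite("pics/g3.png",cv2.resize(d["frame"][145:200,225:275,::-1],None,fx=11,fy=11,interpolation=cv2.INTER_CUBIC))
E
```

```text
clock: 14.6
tcp_pos: [459.9, 374.0, 25.1]
ee_rot: [0.639, -0.639, 0.303, -0.303]
contact_force: [0.9, -0.2, -0.0]
width: 91.5
t 14.6 tcp [459.9 374.   25.1] F [ 0.9 -0.2 -0. ] w 91.5 q [ 0.58  0.68  1.6  -0.    0.85 -0.1 ]
zang 39.17 xang -50.83 ydown [ 0.  0. -1.]
tool delta mm [-0.4  1.1  0. ]
```

View pics/g2.png

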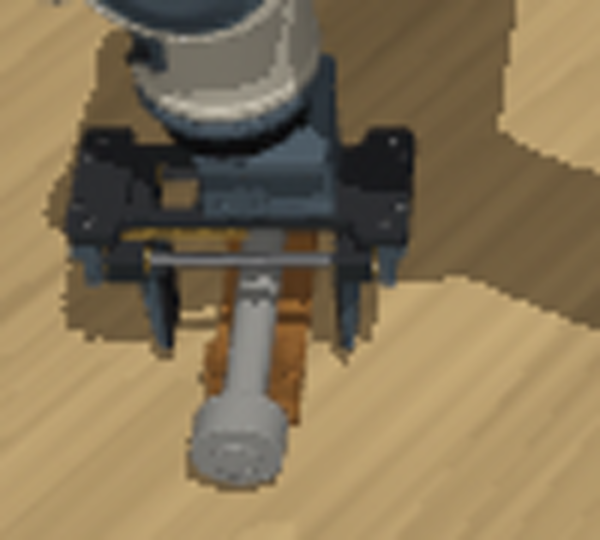

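View pics/g3.png

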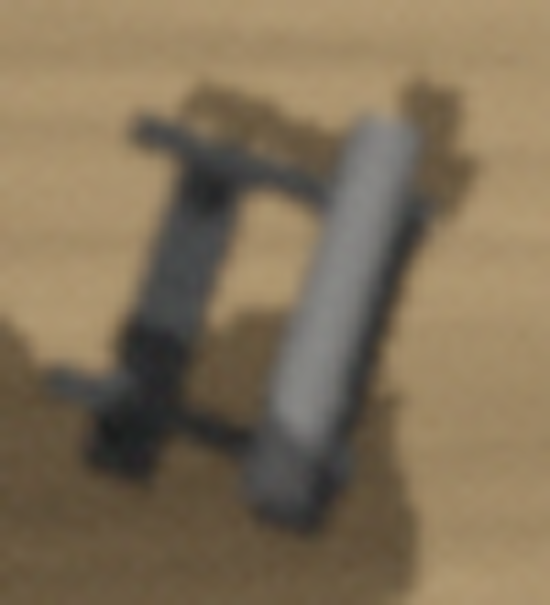

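The plain shaft lies at the stops with nearly equal overhang beyond both rails, its ends at (385,118) and (283,510) in the crop. The fingers sit evenly about the collared shaft, so I'm closing on it.

```bash
python3 -m pendant '[[[0,0,0,0,0,0,1],[0,0,0,0,0,0,1],[0,0,0,0,0,0,1],[0,0,0,0,0,0,1],[0,0,0,0,0,0,1],[0,0,0,0,0,0,1],[0,0,0,0,0,0,1],[0,0,0,0,0,0,1],[0,0,0,0,0,0,1],[0,0,0,0,0,0,1]]]' 8
python3 -m pendant '[[[0,0,0,0,0,0,1],[0,0,0,0,0,0,1]]]'
```

```text
clock: 15.65
tcp_pos: [460.4, 374.6, 25.1]
ee_rot: [0.639, -0.638, 0.303, -0.304]
contact_force: [2.6, 2.6, -1.9]
width: 23.3
clock: 15.85
tcp_pos: [460.4, 374.6, 25.1]
ee_rot: [0.639, -0.638, 0.303, -0.304]
contact_force: [4.3, 3.0, -1.6]
width: 23.8
```

```bash
python3 -m pendant '[[[0,0,0.001,0,0,0,1],[0,0,0,0,0,0,1],[0,-0.004,0,0,0,0,1],[0,-0.01,0,0,0,0,1],[0,-0.02,0,0,0,0,1],[0,-0.03,0,0,0,0,1],[0,-0.03,0,0,0,0,1],[0,-0.03,0,0,0,0,1],[0,-0.03,0,0,0,0,1],[0,0,0,0,0,0,1]]]' 55
python3 - <<'E'
from h import *
go([459.7,374.3,24])
print(tool()[0]["ft_torque"])
snap("side",8);snap("top",8)
s=load("side8");b=cv2.resize(s["frame"][180:310,130:270,::-1],None,fx=5,fy=4.5,interpolation=cv2.INTER_CUBIC)
cv2.imwrite("pics/g4.png",b)
E
```

```text
clock: 16.85
tcp_pos: [461.8, 375.7, 183.3]
ee_rot: [0.641, -0.637, 0.302, -0.304]
contact_force: [0.5, 1.3, -5.2]
width: 23.0
t 16.85 tcp [461.8 375.7 183.3] F [ 0.5  1.3 -5.2] w 23.0 q [ 0.58  0.48  1.47  0.    1.19 -0.1 ]
zang 39.20 xang -50.80 ydown [ 0.005  0.003 -1.   ]
tool delta mm [ -0.3 159.3  -3.4]
[-0.00667092 -0.17460927  0.01014055]
```

View pics/g4.png

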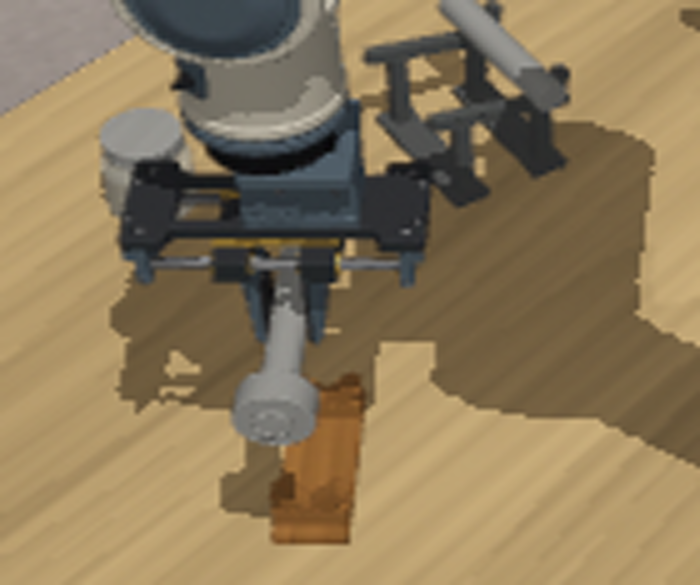

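The collared shaft is held level. The collar face is at (272,420) in the crop and the cradle is empty. Next I'm measuring where along the shaft the grip lies.

Run:
```python
from h import *
s=load("side8");d=load("top8")
t=np.radians(129.2);X=np.array([np.cos(t),np.sin(t)]);T=np.array([461.8,375.7]);
f=lambda p:np.array((130+p[0]/5-.4,180+p[1]/4.5-.4))
for L in(95,102,109):
    print(L,(proj(s,[*(T+X*L),200.2])-[130-.4,180-.4])*[5,4.5])
P=onz(s,*f((271,424)),200.2);print(P,(P[:2]-T)@X,(P[:2]-T)@np.array([-X[1],X[0]]))
a=cv2.resize(s["frame"][255:285,170:200,::-1],None,fx=16,fy=16,interpolation=cv2.INTER_CUBIC)
b=cv2.resize(d["frame"][180:245,120:205,::-1],None,fx=480/65,fy=480/65,interpolation=cv2.INTER_CUBIC)
cv2.imwrite("pics/g5.png",np.hstack([a,b])[:, :800])
print(((proj(s,[*(T+X*102),200.2])-[170,255])+.47)*16)
```

```text
95 [269.23490639 415.50767505]
102 [267.92138999 423.91995588]
109 [266.59788648 432.3961982 ]
[395.89594241 453.64639339 200.2       ] 102.05742353471067 1.8075815498727863
[218.46844797 308.39095425]
```

View pics/g5.png

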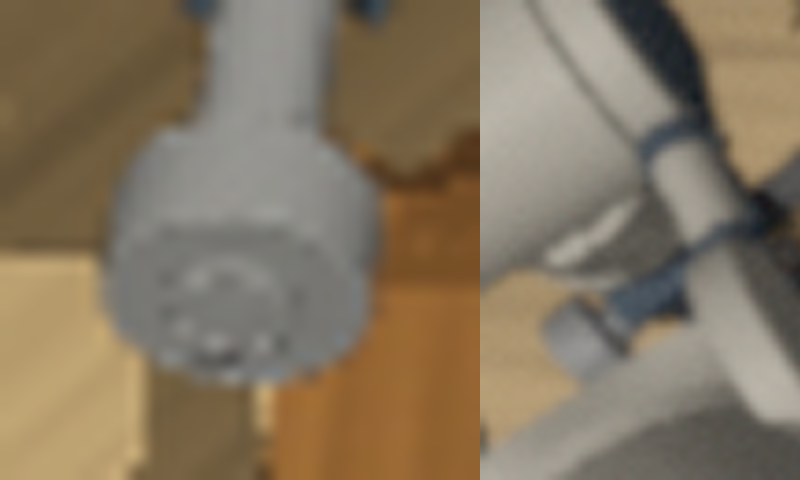

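```bash
python3 -m pendant '[[[0,0,0,0,0.1,0,1],[0,0,0,0,0.13,0,1],[0,0,0,0,0.13,0,1],[0,0,0,0,0.13,0,1],[0,0,0,0,0.13,0,1],[0,0,0,0,0.13,0,1],[0,0,0,0,0.13,0,1],[0,0,0,0,0.096,0,1],[0,0,0,0,0,0,1]]]' 58
python3 - <<'E'
from h import *
go([358,-280,160])
E
```

```text
clock: 17.85
tcp_pos: [459.5, 374.1, 177.3]
ee_rot: [0.42, -0.423, 0.568, -0.568]
contact_force: [0.4, 0.1, -4.8]
width: 23.1
t 17.85 tcp [459.5 374.1 177.3] F [ 0.4  0.1 -4.8] w 23.1 q [0.58 0.49 1.47 0.   1.19 0.88]
zang -16.83 xang -106.83 ydown [-0.003 -0.002 -1.   ]
tool delta mm [655.4  18.7  92.3]
```

```bash
python3 -m pendant '[[[0.02,0,0.003,0,0,0,1],[0.035,0,0.005,0,0,0,1],[0.04,0,0.006,0,0,0,1],[0.04,0,0.006,0,0,0,1],[0.04,0,0.006,0,0,0,1],[0.04,0,0.006,0,0,0,1],[0.04,0,0.006,0,0,0,1],[0.04,0,0.006,0,0,0,1],[0.04,0,0.006,0,0,0,1],[0.04,0,0.006,0,0,0,1]]]'
python3 -m pendant '[[[0.04,0,0.006,0,0,0,1],[0.04,0,0.006,0,0,0,1],[0.04,0,0.005,0,0,0,1],[0.04,0,0.005,0,0,0,1],[0.04,0,0.005,0,0,0,1],[0.04,0,0.005,0,0,0,1],[0.03,0,0.003,0,0,0,1],[0.01,0,0,0,0,0,1],[0,0,0,0,0,0,1],[0,0,0,0,0,0,1]]]'
python3 - <<'E'
from h import *
go([358,-280,160])
E
```

```text
clock: 18.85
tcp_pos: [405.0, -1.9, 178.4]
ee_rot: [0.423, -0.423, 0.567, -0.566]
contact_force: [1.2, -0.7, -4.5]
width: 22.8
clock: 19.85
tcp_pos: [358.7, -277.6, 178.4]
ee_rot: [0.422, -0.422, 0.568, -0.567]
contact_force: [-0.1, -0.1, -4.0]
width: 22.8
t 19.85 tcp [ 358.7 -277.6  178.4] F [-0.1 -0.1 -4. ] w 22.8 q [-0.79  0.3   1.8   0.    1.05 -0.5 ]
zang -16.66 xang -106.66 ydown [-0.001  0.001 -1.   ]
tool delta mm [ 2.5 18.4  0. ]
```

```bash
python3 -m pendant '[[[0,0,0,0.05,0,0,1],[0,0,0,0.05,0,0,1],[0,0,0,0.05,0,0,1],[0,0,0,0.05,0,0,1],[0,0,0,0,0,0,1]]]'
cat >> h.py <<'E'
GX=np.array([np.cos(np.radians(73.3)),np.sin(np.radians(73.3)),0]);GN=np.array([GX[1],-GX[0],0]);G0=np.array([473.4,-314.8,0])
def axgo(off,z,dx=0,back=16.9):
    "tool delta to bring gripped shaft axis point to G0 + off*GN(bottle side) + dx*GX at height z"
    s,M=tool();T=G0+off*GN+dx*GX+[0,0,z];A=s["tcp_pos"]-M[:,1]*back
    print("t",s["clock"],"axis",A.round(1),"F",s["contact_force"].round(1),"w",round(s["width"],1),"q",s["qpos"].round(2));e=T-A
    print("err gx %.1f gn %.1f z %.1f"%(e@GX,e@GN,e[2]),"tool delta",(M.T@e).round(1),"M",M.round(3).tolist())
E
python3 - <<'E'
from h import *
axgo(-120,128)
snap("side",9);snap("top",9)
s=load("side9");d=load("top9")
b=cv2.resize(s["frame"][100:230,230:360,::-1],None,fx=3,fy=3,interpolation=cv2.INTER_CUBIC)
a=cv2.resize(d["frame"][150:280,260:390,::-1],None,fx=3,fy=3,interpolation=cv2.INTER_CUBIC)
cv2.imwrite("pics/h1.png",np.hstack([a,b]))
E
```

```text
clock: 20.35
tcp_pos: [358.2, -276.6, 178.6]
ee_rot: [-0.463, 0.378, -0.508, 0.621]
contact_force: [-0.4, 0.1, -5.6]
width: 23.3
t 20.35 axis [ 354.9 -275.6  195.2] F [-0.4  0.1 -5.6] w 23.3 q [-0.88  0.22  1.95  0.15  0.81 -0.68]
err gx -3.5 gn 4.7 z -67.2 tool delta [ 3.5 66.8 -8.7] M [[-0.286, 0.19, 0.939], [-0.958, -0.056, -0.281], [-0.001, -0.98, 0.198]]
```

View pics/h1.png

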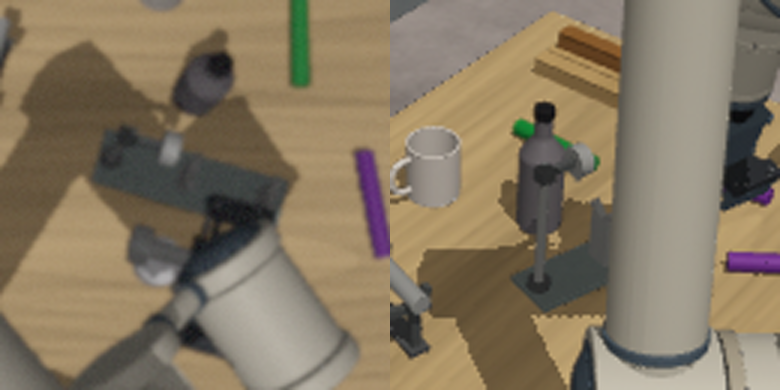

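The top view shows the stand clear, with plates at about (190,175) and (268,195) and the dial at (172,150). The collar is at (147,242) over the tin. I'm re-measuring the stand and the held collar here.

Run:
```python
from h import *
d=load("top9")
cv2.imwrite("pics/h2.png",cv2.convertScaleAbs(cv2.resize(d["frame"][188:248,288:363,::-1],None,fx=10,fy=9.8,interpolation=cv2.INTER_CUBIC),alpha=1.6,beta=0))
O=np.array([467.4,-333,0])
for n,l in (("B",(178,-40,12)),("A",(178,40,12)),("D",(-90,-40,12)),("C",(-90,40,12)),("t1",(55,22,107)),("t2",(55,-22,107)),("n1",(55,0,88)),("t3",(-55,22,107)),("t4",(-55,-22,107)),("dial",(105,0,224)),("post",(160,0,212)),("ped",(160,0,12))):
    p=O+GX*l[0]-GN*l[1];p[2]=l[2];print(n,((proj(d,p)-[288-.45,188-.45])*[10,9.8]).round())
s,M=tool();A=s["tcp_pos"]-M[:,1]*16.9
for L in(74,98,101):print(L,((proj(d,A-M[:,0]*L)-[288-.45,188-.45])*[10,9.8]).round())
```

```text
B [72. 49.]
A [ 23. 225.]
D [687. 219.]
C [643. 398.]
t1 [357. 237.]
t2 [384. 133.]
n1 [362. 191.]
t3 [629. 312.]
t4 [655. 208.]
dial [297. 106.]
post [147.  71.]
ped [ 89. 148.]
74 [226. 436.]
98 [162. 418.]
101 [155. 416.]
```

View pics/h2.png

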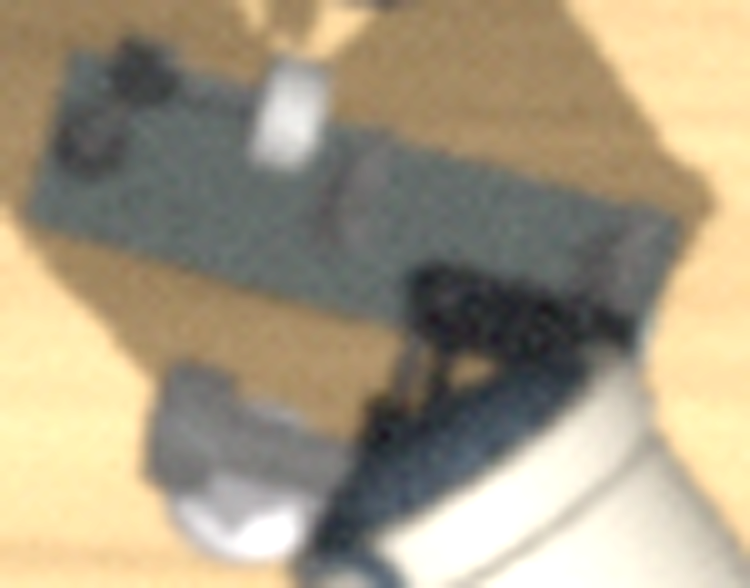

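Predicted stand corners and collar faces match the picture within 1 to 2 mm: corner A at (25,225), D at (685,220) and the collar from about (160,418) to (228,436). I'm lowering beside the stand.

```bash
python3 -m pendant '[[[0.001,0.012,-0.002,0,0,0,1],[0.001,0.015,-0.002,0,0,0,1],[0.001,0.015,-0.002,0,0,0,1],[0,0.015,-0.002,0,0,0,1],[0,0.01,-0.001,0,0,0,1],[0,0,0,0,0,0,1],[0,0,0,0,0,0,1]]]'
python3 - <<'E'
from h import *
axgo(-120,128)
E
```

```text
clock: 21.15
tcp_pos: [362.9, -282.7, 111.5]
ee_rot: [-0.462, 0.378, -0.508, 0.621]
contact_force: [0.3, -0.1, -4.7]
width: 23.1
t 21.15 axis [ 359.7 -281.8  128.1] F [ 0.3 -0.1 -4.7] w 23.1 q [-0.88  0.36  2.02  0.19  0.61 -0.74]
err gx 1.0 gn -1.6 z -0.1 tool delta [-1.  -0.2 -1.6] M [[-0.287, 0.19, 0.939], [-0.958, -0.056, -0.281], [-0.0, -0.98, 0.198]]
```

```bash
python3 -m pendant '[[[-0.001,0.003,0.0147,0,0,0,1],[0,0.003,0.0147,0,0,0,1],[0,0.003,0.0147,0,0,0,1],[0,0.003,0.0147,0,0,0,1],[0,0.002,0.0098,0,0,0,1],[0,0,0,0,0,0,1]]]'
python3 - <<'E'
from h import *
axgo(0,128)
snap("top",10);d=load("top10")
cv2.imwrite("pics/h3.png",cv2.convertScaleAbs(cv2.resize(d["frame"][168:248,288:363,::-1],None,fx=7,fy=7,interpolation=cv2.INTER_CUBIC),alpha=1.5,beta=0))
E
```

```text
clock: 21.75
tcp_pos: [431.1, -302.6, 112.0]
ee_rot: [-0.462, 0.378, -0.507, 0.622]
contact_force: [0.1, 0.0, -4.7]
width: 22.9
t 21.75 axis [ 427.9 -301.7  128.5] F [ 0.1  0.  -4.7] w 22.9 q [-0.79  0.43  1.87  0.15  0.68 -0.61]
err gx 0.5 gn 47.4 z -0.5 tool delta [-0.5 10.  46.3] M [[-0.287, 0.191, 0.939], [-0.958, -0.058, -0.281], [0.001, -0.98, 0.2]]
```

View pics/h3.png

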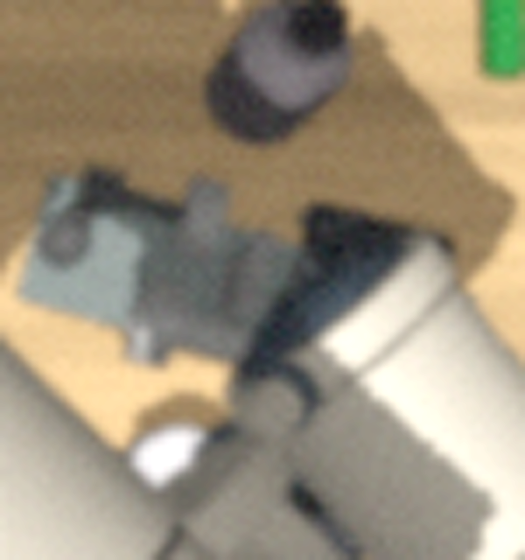

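The collar is visible at (145,345), clear of the dial at (205,205). The gripper body will pass close to the bottle at (275,90), so I'm adding tilt first.

```bash
python3 -m pendant '[[[0,0,0,0.05,0,0,1],[0,0,0,0.05,0,0,1],[0,0,0,0,0,0,1]]]'
python3 - <<'E'
from h import *
axgo(0,128)
E
```

```text
clock: 22.1
tcp_pos: [428.0, -300.9, 111.0]
ee_rot: [-0.48, 0.354, -0.477, 0.646]
contact_force: [-0.2, 0.1, -4.8]
width: 22.8
t 22.1 axis [ 423.2 -299.5  127.2] F [-0.2  0.1 -4.8] w 22.8 q [-0.83  0.41  1.96  0.3   0.54 -0.78]
err gx -0.2 gn 52.5 z 0.8 tool delta [ 0.2 14.6 50.4] M [[-0.289, 0.282, 0.915], [-0.957, -0.084, -0.276], [-0.001, -0.956, 0.294]]
```

```bash
python3 -m pendant '[[[0,0.0034,0.0115,0,0,0,1],[0,0.0034,0.0115,0,0,0,1],[0,0.0034,0.0115,0,0,0,1],[0,0.0024,0.0085,0,0,0,1],[0,0.0014,0.005,0,0,0,1],[0,0,0,0,0,0,1],[0,0,0,0,0,0,1]]]'
python3 - <<'E'
from h import *
axgo(0,120)
snap("top",11);d=load("top11");snap("side",11);s=load("side11")
a=cv2.convertScaleAbs(cv2.resize(d["frame"][168:248,288:363,::-1],None,fx=5,fy=5,interpolation=cv2.INTER_CUBIC),alpha=1.5,beta=0)
b=cv2.resize(s["frame"][120:200,265:340,::-1],None,fx=5,fy=5,interpolation=cv2.INTER_CUBIC)
cv2.imwrite("pics/h4.png",np.hstack([a,b]))
E
```

```text
clock: 22.8
tcp_pos: [477.5, -316.2, 112.0]
ee_rot: [-0.48, 0.354, -0.476, 0.646]
contact_force: [-0.3, -0.0, -4.6]
width: 23.4
t 22.8 axis [ 472.7 -314.7  128.1] F [-0.3 -0.  -4.6] w 23.4 q [-0.77  0.45  1.84  0.25  0.59 -0.67]
err gx 0.2 gn 0.7 z -8.1 tool delta [-0.2  8.  -1.7] M [[-0.288, 0.283, 0.915], [-0.958, -0.085, -0.275], [-0.0, -0.956, 0.295]]
```

View pics/h4.png

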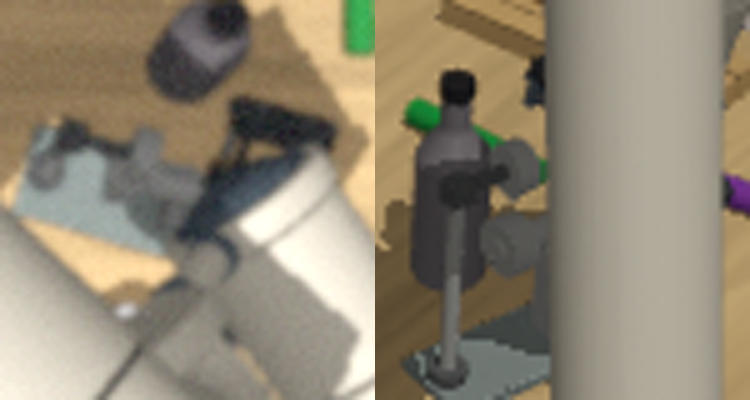

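The side view shows the collar at (505,243) straight below the dial at (518,165). The bottle at (450,200) is untouched.

Run:
```python
from h import *
s=load("side11")
cv2.imwrite("pics/h5.png",cv2.resize(s["frame"][140:185,345-62:345-17,::-1],None,fx=13,fy=13,interpolation=cv2.INTER_CUBIC))
st,M=tool();A=st["tcp_pos"]-M[:,1]*16.9
f=lambda p:((proj(s,p)-[283-.46,140-.46])*13).round()
for L in(74,86,98,101):print(L,f(A-M[:,0]*L))
O=np.array([467.4,-333,0])
for n,l in(("tip",(105,0,170)),("dialF",(115,0,202)),("dialB",(95,0,202))):
    p=O+GX*l[0];p[2]=l[2];print(n,f(p))
```

```text
74 [143. 359.]
86 [112. 373.]
98 [ 81. 386.]
101 [ 73. 390.]
tip [119. 263.]
dialF [ 99. 188.]
dialB [152. 166.]
```

View pics/h5.png

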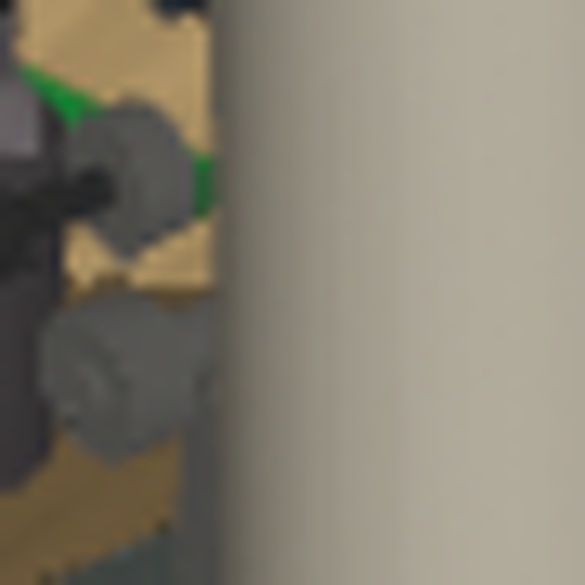

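```bash
python3 -m pendant '[[[0,0.0048,-0.001,0,0,0,1],[0,0.0048,-0.001,0,0,0,1],[0,0.0048,-0.0015,0,0,0,1],[0,0,0,0,0,0,1]]]'
python3 - <<'E'
from h import *
axgo(0,106)
E
```

```text
clock: 23.3
tcp_pos: [478.1, -316.4, 96.4]
ee_rot: [-0.48, 0.354, -0.477, 0.645]
contact_force: [-0.0, 0.1, -4.5]
width: 22.6
t 23.3 axis [ 473.4 -315.   112.5] F [-0.   0.1 -4.5] w 22.6 q [-0.77  0.48  1.86  0.26  0.55 -0.69]
err gx 0.2 gn -0.0 z -6.5 tool delta [-0.2  6.3 -1.9] M [[-0.288, 0.282, 0.915], [-0.958, -0.084, -0.275], [-0.001, -0.956, 0.294]]
```

The collar (face centre about (90,383), body middle about (117,373)) sits under the dial (130,180), within about 3 mm of the prediction. I'm setting it down slowly.

```bash
python3 -m pendant '[[[0,0.0028,-0.0009,0,0,0,1],[0,0.0019,-0.0006,0,0,0,1],[0,0,0,0,0,0,1]]]'
python3 -m pendant '[[[0,0.0014,-0.0004,0,0,0,1],[0,0,0,0,0,0,1]]]'
python3 -m pendant '[[[0,0.001,-0.0003,0,0,0,1],[0,0,0,0,0,0,1]]]'
python3 - <<'E'
from h import *
axgo(0,105);print(tool()[0]["ft_torque"])
E
```

```text
clock: 23.6
tcp_pos: [478.4, -316.7, 92.2]
ee_rot: [-0.48, 0.354, -0.476, 0.646]
contact_force: [0.2, 0.7, -4.6]
width: 22.8
clock: 23.8
tcp_pos: [478.5, -316.7, 90.9]
ee_rot: [-0.48, 0.354, -0.476, 0.646]
contact_force: [0.1, -0.4, -3.5]
width: 22.8
clock: 24.0
tcp_pos: [478.5, -316.7, 89.9]
ee_rot: [-0.48, 0.354, -0.476, 0.646]
contact_force: [0.3, -0.1, -4.6]
width: 23.1
t 24.0 axis [ 473.8 -315.3  106. ] F [ 0.3 -0.1 -4.6] w 23.1 q [-0.77  0.49  1.86  0.27  0.53 -0.7 ]
err gx 0.4 gn -0.5 z -1.0 tool delta [-0.4  0.9 -0.8] M [[-0.288, 0.283, 0.915], [-0.958, -0.085, -0.275], [-0.0, -0.955, 0.295]]
[0.04113003 0.275223   0.05619368]
```

```bash
python3 -m pendant '[[[0,0.001,-0.0008,0,0,0,1],[0,0,0,0,0,0,1]]]'
python3 -m pendant '[[[0,0.001,-0.0003,0,0,0,1],[0,0,0,0,0,0,1]]]'
python3 - <<'E'
from h import *
axgo(0,105);print(tool()[0]["ft_torque"])
E
```

```text
clock: 24.2
tcp_pos: [478.6, -317.0, 89.1]
ee_rot: [-0.48, 0.354, -0.476, 0.646]
contact_force: [2.5, -0.4, -1.2]
width: 23.0
clock: 24.4
tcp_pos: [478.8, -317.1, 88.6]
ee_rot: [-0.48, 0.354, -0.475, 0.647]
contact_force: [-0.3, 2.2, 11.9]
width: 23.1
t 24.4 axis [ 474.  -315.7  104.8] F [-0.3  2.2 11.9] w 23.1 q [-0.77  0.5   1.86  0.28  0.53 -0.7 ]
err gx 0.7 gn -0.8 z 0.2 tool delta [-0.7 -0.5 -0.7] M [[-0.288, 0.285, 0.914], [-0.958, -0.086, -0.275], [0.001, -0.955, 0.298]]
[ 0.35082167 -0.516203   -0.20535757]
```

```bash
python3 -m pendant '[[[0,0,0,0,0,0,1],[0,0,0,0,0,0,1]]]' 8
python3 -m pendant '[[[0,0,0,0,0,0,0.72],[0,0,0,0,0,0,0.7],[0,0,0,0,0,0,0.66],[0,0,0,0,0,0,0.6],[0,0,0,0,0,0,0.5],[0,0,0,0,0,0,0.4]]]'
python3 - <<'E'
from h import *
axgo(0,105)
snap("side",12);s=load("side12")
cv2.imwrite("pics/h6.png",cv2.resize(s["frame"][120:200,260:340,::-1],None,fx=7,fy=7,interpolation=cv2.INTER_CUBIC))
E
```

```text
clock: 24.6
tcp_pos: [478.8, -317.1, 88.6]
ee_rot: [-0.48, 0.354, -0.475, 0.647]
contact_force: [-0.2, 1.5, 9.4]
width: 23.9
clock: 25.2
tcp_pos: [478.1, -316.6, 87.7]
ee_rot: [-0.48, 0.354, -0.476, 0.646]
contact_force: [-0.7, -0.5, 1.2]
width: 49.7
t 25.2 axis [ 473.3 -315.2  103.8] F [-0.7 -0.5  1.2] w 49.7 q [-0.77  0.5   1.87  0.28  0.53 -0.7 ]
err gx 0.4 gn -0.0 z 1.2 tool delta [-0.4 -1.1  0.3] M [[-0.288, 0.283, 0.915], [-0.958, -0.085, -0.275], [-0.0, -0.955, 0.295]]
```

View pics/h6.png

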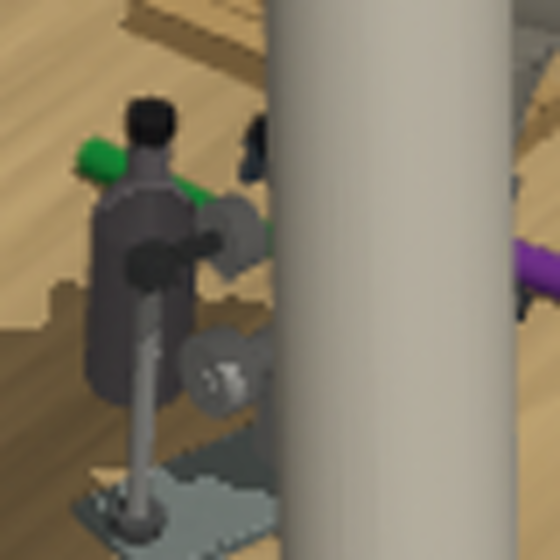

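The collared shaft sits in the notches with its collar at (220,370), below the dial at (232,235). I'm backing off along the tool axis.

```bash
python3 -m pendant '[[[0,-0.005,0,0,0,0,0.35],[0,-0.01,0,0,0,0,0.35],[0,-0.02,0,0,0,0,0.35],[0,-0.03,0,0,0,0,0.35],[0,-0.03,0,0,0,0,0.35],[0,-0.03,0,0,0,0,0.35],[0,-0.04,0,0,0,0,0.35],[0,-0.04,0,0,0,0,0.35]]]'
python3 - <<'E'
from h import *
go([300,-500,330])
E
```

```text
clock: 26.05
tcp_pos: [419.0, -298.6, 285.6]
ee_rot: [-0.48, 0.354, -0.476, 0.646]
contact_force: [0.1, -0.2, 0.2]
width: 59.3
t 26.05 tcp [ 419.  -298.6  285.6] F [ 0.1 -0.2  0.2] w 59.3 q [-0.84  0.13  1.73  0.18  1.02 -0.63]
zang -16.74 xang -106.74 ydown [ 0.283 -0.085 -0.955]
tool delta mm [227.2 -58.9 -40.3]
```

```bash
python3 -m pendant '[[[0.03,-0.005,-0.03,0,0,0,0.35],[0.03,-0.005,-0.035,0,0,0,0.35],[0.03,-0.005,-0.035,0,0,0,0.35],[0.03,-0.005,-0.035,0,0,0,0.35],[0.035,-0.005,-0.03,0,0,0,0.35],[0.035,-0.005,-0.03,0,0,0,0.35],[0.035,-0.005,-0.03,0,0,0,0.35],[0.035,-0.005,-0.03,0,0,0,0.35],[0.035,-0.005,-0.03,0,0,0,0.35],[0.03,0,-0.03,0,0,0,0.35]]]'
python3 - <<'E'
from h import *
go([300,-500,330])
for n in("side","top"):snap(n,13)
s=load("side13");d=load("top13")
a=cv2.convertScaleAbs(cv2.resize(d["frame"][168:248,285:365,::-1],None,fx=5,fy=5,interpolation=cv2.INTER_CUBIC),alpha=1.3)
b=cv2.resize(s["frame"][120:200,260:340,::-1],None,fx=5,fy=5,interpolation=cv2.INTER_CUBIC)
cv2.imwrite("pics/i1.png",np.hstack([a,b]));cv2.imwrite("pics/i2.png",s["frame"][:,:,::-1])
E
```

```text
clock: 27.05
tcp_pos: [23.3, -521.1, 234.5]
ee_rot: [-0.48, 0.355, -0.476, 0.646]
contact_force: [0.1, -1.3, 0.7]
width: 59.3
t 27.05 tcp [  23.3 -521.1  234.5] F [ 0.1 -1.3  0.7] w 59.3 q [-1.85  0.31  1.65  0.32  1.2  -1.67]
zang -16.74 xang -106.77 ydown [ 0.282 -0.087 -0.955]
tool delta mm [-99.8 -15.  275.6]
```

View pics/i1.png

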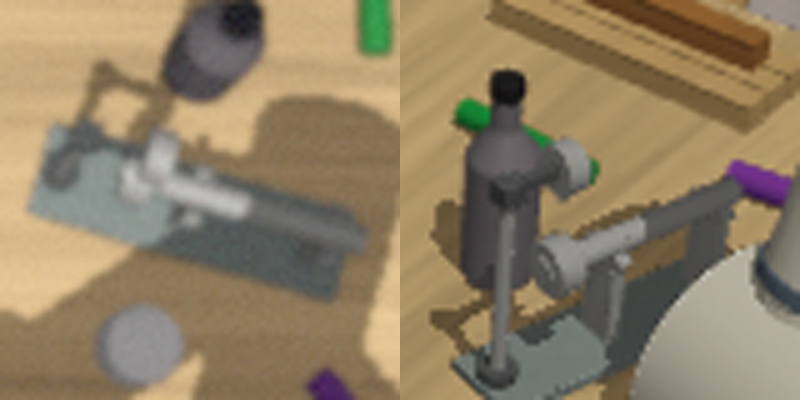

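View pics/i2.png

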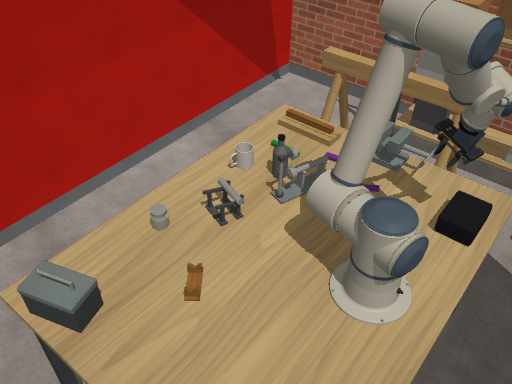

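Both shafts are in place. The collar is at (560,262) in the side crop, under the dial at (573,165), with the shaft in both notches. The plain shaft lies on the rack at (230,190) in the full side view, and all four bystanders stand as before. Next come the numeric checks.

Run:
```python
from h import *
s=load("side13");d=load("top13")
cv2.imwrite("pics/j1.png",np.hstack([cv2.resize(s["frame"][145:185,280:320,::-1],None,fx=10,fy=10,interpolation=cv2.INTER_CUBIC),cv2.convertScaleAbs(cv2.resize(d["frame"][190:230,300:340,::-1],None,fx=10,fy=10,interpolation=cv2.INTER_CUBIC),alpha=1.3)]))
O=np.array([467.4,-333,0])
for n,l in(("tip",(105,0,170)),("dialF",(115,0,202)),("end120",(120,0,105)),("c117",(117,0,105)),("c93",(93,0,105)),("tail",(-80,0,105)),("tipT2",(55,22,107))):
    p=O+GX*l[0]-GN*l[1];p[2]=l[2];print(n,((proj(s,p)-[280-.45,145-.45])*10).round(),((proj(d,p)-[300-.45,190-.45])*10).round())
# plain shaft rack check
R0=np.array([632,28.5]);y=np.radians(-17.5);X=np.array([np.cos(y),np.sin(y)]);Y=np.array([-X[1],X[0]]);seat=R0-33.2*Y
d6=load("top6");f=lambda x,y:(225+x/11-.45,145+y/11-.45)
a,b=[onz(d6,*f(*p),92.2)[:2] for p in((385,118),(283,508))];v=a-b;m=(a+b)/2-seat
print("plain len",np.linalg.norm(v),"yaw",np.degrees(np.arctan2(v[1],v[0])),"off x,y",m@X,m@Y)
```

```text
tip [122. 152.] [154. 110.]
dialF [106.  95.] [141.  90.]
end120 [ 82. 295.] [ 91. 125.]
c117 [ 88. 292.] [ 99. 127.]
c93 [135. 272.] [157. 143.]
tail [463. 129.] [582. 263.]
tipT2 [244. 264.] [237. 222.]
plain len 153.10258898538405 yaw -14.933991505307628 off x,y 4.91996663630384 -0.7212187732730895
```

View pics/j1.png

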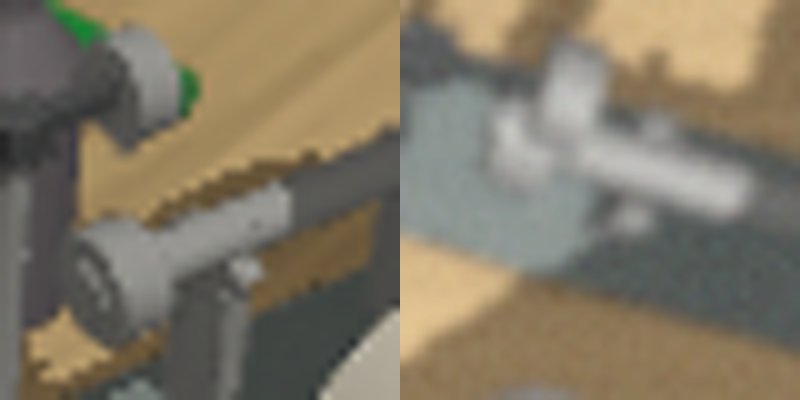

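Run:
```python
from h import *
d=load("top13");s=load("side13")
cv2.imwrite("pics/j2.png",np.hstack([cv2.resize(d["frame"][145:200,225:275,::-1],None,fx=8,fy=8,interpolation=cv2.INTER_CUBIC),cv2.resize(s["frame"][170:225,200:250,::-1],None,fx=8,fy=8,interpolation=cv2.INTER_CUBIC)]))
f=lambda x,y:np.array((225+x/11-.45,145+y/11-.45))
l,r1=edge(d,f(355,125),f(252,490),w=1.5);r,r2=edge(d,f(418,140),f(325,500),w=1.5)
for e in (l,r,[(l[0]+r[0])/2,(l[1]+r[1])/2]):
    a,b=[onz(d,*p,92.2)[:2] for p in e];v=a-b;print(a.round(1),b.round(1),np.degrees(np.arctan2(v[1],v[0])).round(2))
print(r1,r2)
```

```text
[697.6 -14.7] [560.5  29. ] -17.71
[692.  -36.8] [557.    4.1] -16.83
[694.8 -25.8] [558.7  16.6] -17.28
0.286201 0.07091725
```

View pics/j2.png

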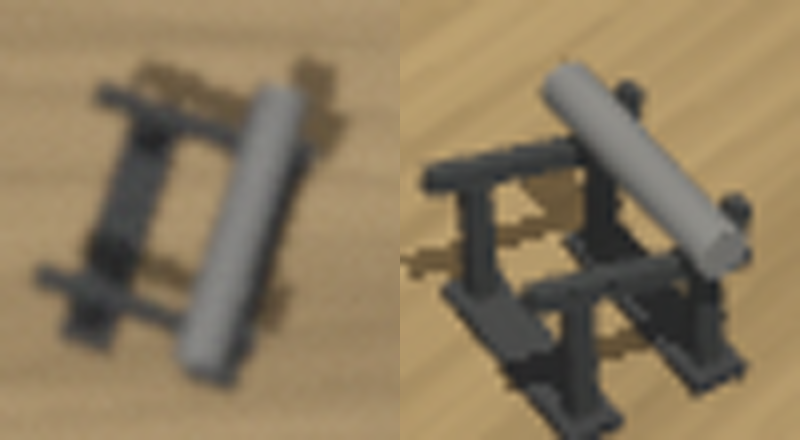

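The plain shaft rests square against both stops: yaw -17.3° against the rack's -17.5°, with similar overhang beyond each rail. The bottle cap is at the same pixel as at the start. I'm handing in.

Run:
```python
from workcell import job
print(job.job_done())
```

```text
the job is handed in; nothing more can be done
None
```

I moved the plain shaft from the stand to the rack. I then brought the collared shaft in from the side and laid it in both notches of the stand, with its collar under the dial gauge tip. Both were set down slowly and released, and I handed the job in at about 27 s of the 64 s allowed. The hand-in gave no verdict.

**Plain shaft:** it rests against both stops. Its yaw measures -17.3° against the rack's -17.5°, and it sits about 5 mm off centre along x and 1 mm along y. A cruder check from the shaft's two ends had given -14.9°. That disagreed, and I trusted the finer edge fit.

**Collared shaft:** it was set down at an axis height of 104.8 mm, where 105 mm is nominal. The two views disagree slightly on where it lies along x: the side view suggests 4–5 mm short, the top view within 1–2 mm. Both are inside the 11 mm limit.

**Gauge and bystanders:** nothing showed a touch on the gauge. The force readings I took had no unexpected contact. All four bystanders look in place in the last pictures. I compared only the bottle's position in pixels, and it had not moved.

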